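# Jack up the microscope and pack its accessories

### The job

Get this microscope ready for moving: set the fulcrum block in front of its base and lever the front lip up by a good centimetre with the pry bar over it, push the wooden block a good way under the raised lip, press the base back down so that it rests on the block, and lay the pry bar down flat on the bench, clear of the microscope and the fulcrum. Pack every accessory there is (jar, tin, staining dish, slide case, square bottle; some may be missing) side by side into the open tray, each down on the tray's floor. Do not disturb the Petri dishes, the slide pack and the brown reagent bottle.

Things in the scene. Friction and masses are not known exactly. Their poses are not given: they have to be found in the camera images.
- stand: fixed foot of the white microscope (left of bench). Origin on the bench straight below the front edge of its lip; x to its rear, z up. Base casting 200 wide (y -100..100), x 70..340, 6 to 96 above the bench. In front, x 0..70, only an overhanging lip, 18 thick, underside 78, top 96 high at rest. Tall limb, stage and head above x > 165. The lip looks to the bench right (about world -y)
- lip (a point): middle of the lower front edge of the lip: 78 above the bench at rest. The 5 kg microscope tips up about a hinge at its rear (stand x = 340, 50 above the bench), at most 40 at the lip edge. The hinge is stiff and damped: it stays where it is left; raising takes about 40 N at the lip edge (lever it), pushing it down slowly about 8 N
- bar: straight flat steel pry bar 320 x 24 x 10, 0.55 kg, black grip at the -x end. Origin in the middle of its underside, x along the bar, z through its thickness. Either end serves as tip
- fulcrum: aluminium fulcrum block, foot 60 (x) x 60 (y) x 52 high, with a round steel ridge of radius 12 along y on top, ridge top 64 above its underside; 0.7 kg; origin at the centre of its underside, z up as it stands
- block: plain wooden block 120 (x) x 50 (y) x 83 high, about 0.32 kg; stands under the lip only once the lip is raised by 5 or more where the block goes in; origin at the centre of its underside, z up as it stands
- tray: fixed shallow clear tray at the right, outside 84 (x) x 284 (y) x 24 high, walls and floor 4 thick; holds four accessories in one row along y with about 5 mm to spare for each; origin at the centre of its underside
- tray_in (a point): centre of the tray's inner floor (inside 76 x 276), same axes as the tray
- jar: round amber jar with steel lid, diameter 62 at the lid (60 below), 58 high; origin at the centre of its underside, z up as it stands
- tin: round aluminium tin, diameter 63, 56 high; origin at the centre of its underside, z up as it stands
- dish: glass staining dish with lid, lid 60 (x) x 56 (y), 58 high; origin at the centre of its underside, z up as it stands
- case: light wooden slide case, 62 (x) x 56 (y) x 58 high; origin at the centre of its underside, z up as it stands
- flask: squat square glass bottle, 58 x 58, 40 high to the shoulder, round white cap of diameter 58 above it, 58 high in all; origin at the centre of its underside, z up as it stands
- petri: two stacked Petri dishes, diameter 92, 28 high; leave alone
- slidepack: flat cardboard slide pack 40 x 78 x 18; leave alone
- reagent: round brown reagent bottle, diameter 60, 110 high; leave alone
There are look-alikes about, which are no part of the job. What is shaped like the case but red or yellow is not meant. Leave any blue or purple look-alike of the block alone.

How it is judged:
By the outcome, as a careful person would: the job done as asked, in the order asked, and still so for the second after the job is handed in, with the robot touching nothing.
Of jar, tin, dish, case, flask only 3 to 4 are there at a start; the rules pass over those that are not, and their reading is None.
At some moment in a run one of jar, tin, dish, case, flask may be knocked a few centimetres aside while the robot is not near it.
Once in a run the grip may slacken for a moment while it holds something.
It also fails if it takes over 210 s, if anything falls off the work surface, if the arm or the gripper's body presses on something with over 40 N, if the wrist force passes 120 N, or if a joint passes its speed limit or range.

### The arm

A 7-joint arm with a two-finger parallel gripper is mounted at the origin on the work surface. World frame = base frame: x ahead of the robot, y to its left, z up, the work surface at z = 0. Lengths are in m, angles in rad, forces in N, time in s.
With the tool pointing down it reaches from about 0.4 to 0.85 m from the base axis. Payload 4.5 kg.
Tool frame: the origin (TCP) lies midway between the tips of the shut fingers; the grasp point (between the pads) lies 19 mm behind it; z points along the fingers, y is the line along which they close (so a half turn about z gives the same grasp; the last joint's range is limited). The gripper opens to 88 mm and grips with 3 to 60 N. Pads are 18 mm wide; open, the fingers measure 123 mm over their backs; the gripper's body (75 mm by 187 mm) begins 45 mm behind the grasp point.
Start: joints at [1.327, 0.689, -0.195, 1.565, 0.157, 0.902, -0.215], TCP at [0.171, -0.601, 0.239] pointing down, gripper open.
Joint ranges: [-3.01, 3.01], [-0.46, 2.08], [-1.47, 1.51], [0.13, 2.56], [-1, 4.14], [0.04, 2.09], [-2.66, 2.66]. Speed limits (rad/s): [2.57, 2.57, 3.14, 3.14, 3.14, 3.14, 3.14].

### API

Orientations are given as a unit quaternion [x, y, z, w].
In Python, from plant import r gives the robot as it stands.
- The arm moves only by the tool carry_out, never from a script. Its argument "plan" is a list of rows, each an object with "rot": the turn, a rotation vector about the tool's x, y, z in rad, a list of three; "xyz": the shift along the tool's x, y, z in m, a list of three; "grip": the closure in counts, from 0 (fully open) to 255 (shut). In form: [{"rot": [wx, wy, wz], "xyz": [dx, dy, dz], "grip": grip}, ...]. A call has 1 to 8 rows; each row is the pose to reach, as a shift and turn from the pose commanded when the call began, along the tool's axes at that moment; what a row does not reach only later rows make up. A row lasts 1/12 s, in which the tool goes at most 41.7 mm and 7.16 degrees, less where a joint would pass 70% of its speed; a pose out of reach is approached as far as the arm can. A call with a gripper value outside its range is refused whole. The fingers move at their own pace and stop on an object; "squeeze" is the grip in N (left out, the last holds). Time passes only in rows, so rows that repeat a pose let the fingers close. It gives the time, the measured TCP pose, the force, the opening and the grip force at its end, in the units of the state.
- r.get_state(): the state, without advancing time (a new reading comes with each control period).
- r.snapshot(name): name is "scene" or "top" or "wrist"; returns the picture (420x560x3 uint8, red, green, blue); there is no depth.
- r.camera_params(name): a dict with "fx", "fy", "cx", "cy" (pixels), "distortion" ([k1, k2, p1, p2, k3] as OpenCV has them; the pictures are not rectified), "position" and "attitude" of the camera in the world; the wrist camera has in their place "hand_eye" (4x4, takes a point from camera to tool coordinates, whose origin is the TCP and whose axes are the flange's). Camera axes: x right, y down, z forward; pixel columns grow to the right and rows downward; lengths in m; the calibration is good to about 2 mm. A picture is of the moment at which its call begins: read the wrist's pose just before it. camera_params takes no time and is no camera call.
- r.finish_job(): hands the job in; it is judged then, once.
The state is a dict: "clock": time; "q": joint angles; "qd": joint speeds; "joint_torque": joint torques, N m; "tool_pos": TCP position; "eef_rot": TCP orientation; "contact_force": force on the tool from outside, world axes, zero at the start; "moment": the same for the moment, N m; "opening": opening from 0.0 (shut) to 1.0 (fully open); "finger_force": force on a finger pad.
Only numpy, scipy, OpenCV 4.12 (cv2) and the standard library are available. Lean on these libraries where they do the work, as an engineer would, in place of code of your own. Each camera call takes 0.05 s, during which the arm holds its last target. There are 200 camera calls.

## Working session

There is one attempt and no reset: what is moved stays moved. The work goes in short steps, Python scripts to look and compute and a tool call to move; the robot and the scene stay as the last step left them, time stands still between calls to the robot, and variables do not carry over. Pictures are saved under pics/ and viewed, at most 14 in all, crops included, and the job is handed in when it is done.

Besides the shell and the picture viewer there is one more tool, called after "Request:" by a JSON object that holds its "fn" and its "kwargs". carry_out: Moves the arm, as the interface text tells. Its arguments: {"type":"object","properties":{"plan":{"type":"array"},"squeeze":{"type":"number"}},"required":["plan"]}

```bash
ls; mkdir -p pics; python3 - <<'E'
from plant import r
import cv2, json
print(r.get_state())
for n in("scene","top"):
    p=r.camera_params(n);print(n,p)
    im=r.snapshot(n); cv2.imwrite(f"pics/{n}0.png",im[:,:,::-1])
print(r.camera_params("wrist"))
E
```

```text
pics
{'clock': 0.0, 'q': array([ 1.3267836 ,  0.68995306, -0.19451155,  1.56634469,  0.15732586,
        0.902481  , -0.21508812]), 'qd': array([-0.00136378,  0.00036844, -0.00030008, -0.00117931, -0.00024952,
        0.00018336, -0.00172696]), 'joint_torque': array([ 6.77033440e-04, -5.27559078e+01, -1.26665846e+00, -1.53429455e+01,
       -5.26896282e-02,  6.63065643e-03,  1.23863615e-04]), 'tool_pos': array([ 0.17118223, -0.60045094,  0.23792909]), 'eef_rot': array([ 9.90359963e-01,  1.38514769e-01, -1.99201750e-04, -8.73632149e-04]), 'contact_force': array([-0.16327074, -1.55467743, -0.307951  ]), 'moment': array([-0.02620419,  0.04895886, -0.00071184]), 'finger_force': 0.0, 'opening': 0.9999520282729356}
scene {'fx': 497.0857328470733, 'fy': 497.0857328470733, 'cx': 283.7721234219246, 'cy': 217.65823083743896, 'distortion': array([-0.150023,  0.      ,  0.      ,  0.      ,  0.      ]), 'position': array([1.35240136, 0.42255278, 1.01911301]), 'attitude': array([ 0.45440472,  0.8072404 , -0.32400718, -0.19209018])}
top {'fx': 390.9765444182021, 'fy': 390.9765444182021, 'cx': 282.0419915858668, 'cy': 205.34776269174148, 'distortion': array([-0.1087024,  0.       ,  0.       ,  0.       ,  0.       ]), 'position': array([ 0.44607241, -0.01288581,  1.21628783]), 'attitude': array([ 0.71195044, -0.70102119,  0.03417216, -0.02298099])}
{'fx': 376.953251199564, 'fy': 376.953251199564, 'cx': 274.2291787786791, 'cy': 212.01977483062853, 'distortion': array([-0.02028423,  0.        ,  0.        ,  0.        ,  0.        ]), 'hand_eye': array([[ 2.39323476e-04, -9.65207653e-01, -2.61484473e-01,
         6.81948155e-02],
       [ 9.99999951e-01,  1.77866058e-04,  2.58699048e-04,
        -7.32517315e-04],
       [-2.03189089e-04, -2.61484522e-01,  9.65207648e-01,
        -1.46706388e-01],
       [ 0.00000000e+00,  0.00000000e+00,  0.00000000e+00,
         1.00000000e+00]])}
```

View pics/scene0.png

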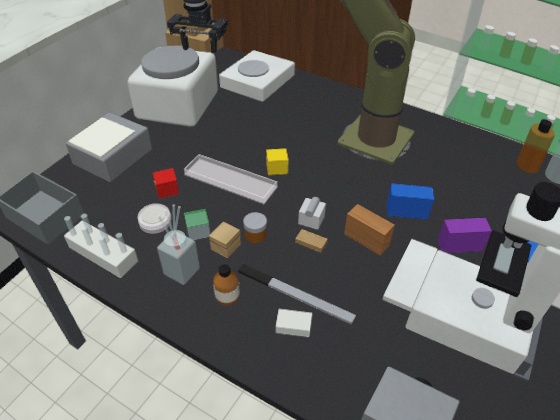

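View pics/top0.png

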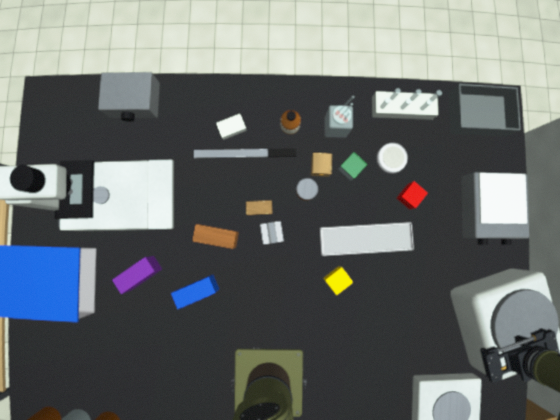

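The scene picture shows these candidates:
- **jar:** scene (255,226), top (307,188).
- **case:** scene (224,240), top (321,163). Its look-alikes are red, top (413,195), and yellow, top (338,281).
- **dish:** green glass, scene (197,224), top (353,166). The bottle with sticks at top (340,118) is clutter.
- **block:** orange-brown, top (215,237). Its look-alikes are blue (194,292) and purple (136,275).
- **fulcrum:** top (272,233).
- **bar:** top (245,153).
- **slide pack:** top (259,208), or possibly the white box at (231,126).
- **tray:** top (366,239).

Next is one close crop to check the choice.

```bash
cat > h.py <<'E'
from plant import r
import cv2, numpy as np
from scipy.spatial.transform import Rotation as R
def cam(n, st=None):
    p=r.camera_params(n); K=np.array([[p['fx'],0,p['cx']],[0,p['fy'],p['cy']],[0,0,1]])
    if n=='wrist':
        st=st or r.get_state(); T=np.eye(4);T[:3,:3]=R.from_quat(st['eef_rot']).as_matrix();T[:3,3]=st['tool_pos']
        W=T@p['hand_eye']; return K,p['distortion'],W[:3,:3],W[:3,3]
    return K,p['distortion'],R.from_quat(p['attitude']).as_matrix(),p['position']
def px2w(c,uv,z):
    K,D,A,t=c; uv=np.array(uv,float).reshape(-1,1,2); z=np.broadcast_to(z,len(uv))
    n=cv2.undistortPoints(uv,K,D).reshape(-1,2); d=np.c_[n,np.ones(len(n))]@A.T
    return t+d*((z-t[2])/d[:,2])[:,None]
def w2px(c,P):
    K,D,A,t=c; Rc=A.T; return cv2.projectPoints(np.array(P,float).reshape(-1,1,3),cv2.Rodrigues(Rc)[0],-Rc@t,K,D)[0].reshape(-1,2)
def snap(n,f,crop=None,s=1):
    st=r.get_state(); im=r.snapshot(n); cv2.imwrite(f"pics/{f}_raw.png",im[:,:,::-1])
    if crop: x0,y0,x1,y1=crop; im=im[y0:y1,x0:x1]
    im=cv2.resize(im,None,fx=s,fy=s,interpolation=cv2.INTER_CUBIC); cv2.imwrite(f"pics/{f}.png",im[:,:,::-1]); return cam(n,st)
def tool(st=None):
    st=st or r.get_state(); return np.array(st['tool_pos']),R.from_quat(st['eef_rot'])
def go(p, yaw=None, Rw=None):
    """shift/rot in tool axes to reach world p; yaw = world heading of tool x (tool down)"""
    t,q=tool()
    if Rw is None and yaw is not None: 
        Rw=R.from_matrix(np.array([[np.cos(yaw),np.sin(yaw),0],[np.sin(yaw),-np.cos(yaw),0],[0,0,-1]]))
    rv=(q.inv()*Rw).as_rotvec() if Rw is not None else np.zeros(3)
    return q.inv().apply(np.array(p)-t).round(4), rv.round(4)
E
python3 - <<'E'
from h import *
im=cv2.imread("pics/top0.png")
cv2.imwrite("pics/c1.png",cv2.resize(im[105:255,140:340],None,fx=4,fy=4,interpolation=cv2.INTER_CUBIC))
im=cv2.imread("pics/top0.png")
cv2.imwrite("pics/c2.png",cv2.resize(im[130:280,240:440],None,fx=4,fy=4,interpolation=cv2.INTER_CUBIC))
E
```

```text
(no output)
```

View pics/c1.png

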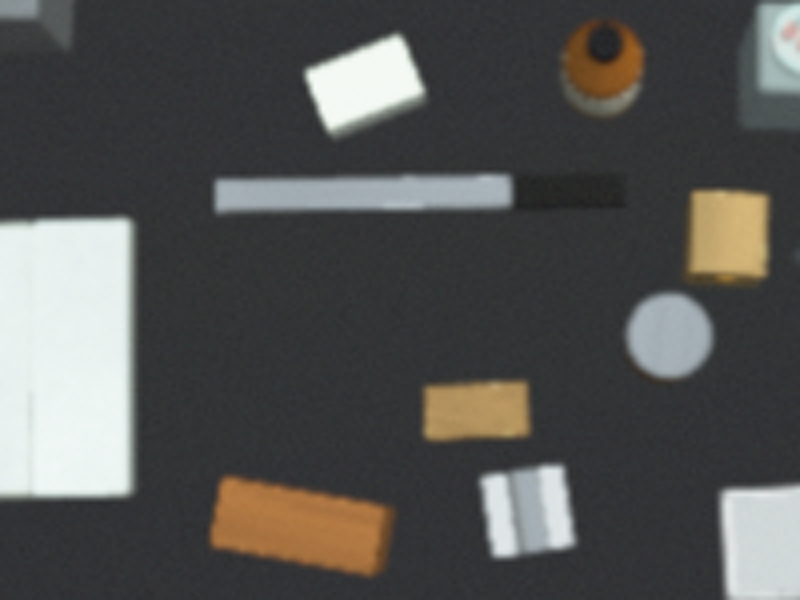

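View pics/c2.png

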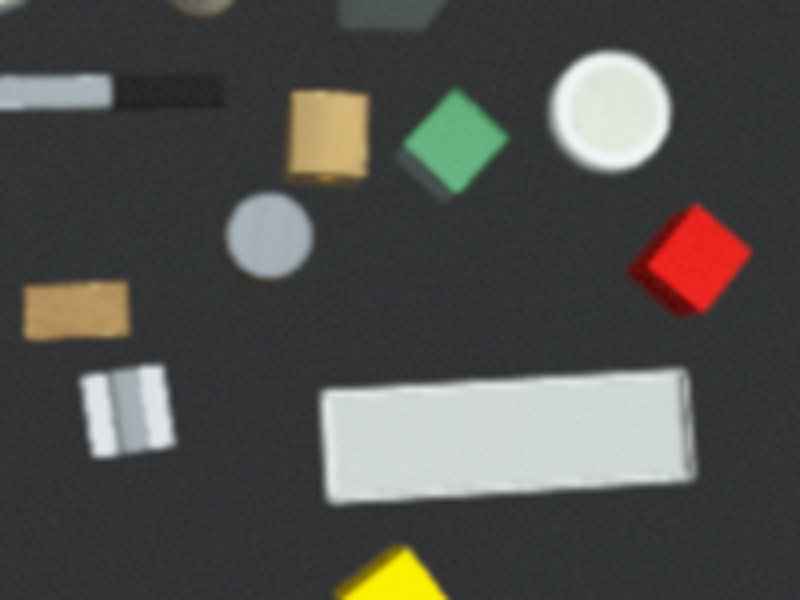

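The crops confirm the choice: wooden case at c1 (728,235), jar lid at (669,336), fulcrum at (528,511), brown block at (302,525) and slide pack at (477,410). The green-lidded glass dish is at c2 (456,141). Tin and flask are absent. Now measuring.

```bash
python3 - <<'E'
from h import *
c=cam('top'); np.set_printoptions(precision=4,suppress=True)
f1=lambda P:[(140+(u+.5)/4-.5,105+(v+.5)/4-.5) for u,v in P]
f2=lambda P:[(240+(u+.5)/4-.5,130+(v+.5)/4-.5) for u,v in P]
def quad(n,P,z):
    w=px2w(c,P,z)[:,:2]; e=np.roll(w,-1,0)-w
    print(n,'ctr',w.mean(0),'len',np.linalg.norm(e,axis=1),'ang',np.degrees(np.arctan2(e[:,1],e[:,0])))
quad('bar',f1([(214,180),(624,175),(625,207),(216,213)]),.01)
quad('case',f1([(692,190),(769,194),(767,276),(689,273)]),.058)
quad('slidepk',f1([(424,386),(529,381),(530,436),(425,440)]),.018)
quad('block',f1([(222,477),(393,508),(375,576),(210,547)]),.083)
quad('fulc',f1([(480,477),(564,465),(576,547),(493,558)]),.052)
quad('ridge',f1([(511,470),(534,468),(549,550),(525,553)]),.064)
quad('dish',f2([(456,88),(509,139),(456,194),(402,142)]),.058)
quad('tray',f2([(320,392),(686,370),(695,480),(328,503)]),.024)
print('jar',px2w(c,f1([(669,336)]),.058))
print('petri',px2w(c,f2([(610,112)]),.028))
print('lip top',px2w(c,f1([(132,218),(133,496),(34,220),(33,495)]),.096))
c2=cam('scene')
E
```

```text
bar ctr [0.7068 0.0889] len [0.3224 0.0256 0.3209 0.0265] ang [ -88.4044 -177.6134   91.7455    5.7052]
case ctr [ 0.6702 -0.1488] len [0.0584 0.0628 0.0588 0.0634] ang [-91.7869 178.7051  88.8882  -1.659 ]
slidepk ctr [0.5361 0.0399] len [0.0808 0.0424 0.0806 0.0416] ang [ -86.3343 -177.9958   93.1053    2.3279]
block ctr [0.4449 0.1637] len [0.1265 0.0506 0.1217 0.0513] ang [-99.2256 166.3699  81.165   -8.1377]
fulc ctr [ 0.459  -0.0011] len [0.0631 0.0615 0.0621 0.0609] ang [ -80.966  -170.8163   98.3944   10.1717]
ridge ctr [ 0.46   -0.0023] len [0.017  0.0612 0.0178 0.0618] ang [ -84.1273 -168.7073   97.9694   10.5547]
dish ctr [ 0.6665 -0.2449] len [0.0557 0.0592 0.0564 0.0592] ang [-133.5081  136.4923   46.5583  -44.233 ]
tray ctr [ 0.4444 -0.2931] len [0.2864 0.0853 0.2861 0.0846] ang [ -85.8687 -175.5341   93.9971    4.6548]
jar [[ 0.5914 -0.104   0.058 ]]
petri [[ 0.6978 -0.3731  0.028 ]]
lip top [[0.6672 0.2915 0.096 ]
 [0.4648 0.2828 0.096 ]
 [0.665  0.3643 0.096 ]
 [0.4641 0.356  0.096 ]]
```

```bash
cat >> h.py <<'E'
import json
def ori(yaw,pitch=0):
    c,s=np.cos(np.radians(yaw)),np.sin(np.radians(yaw))
    return R.from_matrix(np.array([[c,s,0],[s,-c,0],[0,0,-1]]))*R.from_rotvec([0,np.radians(pitch),0])
def seq(way, start=None):
    """way: (x,y,z,yaw[,pitch deg about tool y]); prints tool-frame rows, chained from the last commanded pose"""
    if start=='meas': t,q=tool()
    else:
        d=json.load(open('cmd.json')); t,q=np.array(d[0]),R.from_quat(d[1])
    m,qm=tool(); print('now',m.round(4),'cmd-meas mm',((t-m)*1e3).round(1),'deg',np.degrees((q.inv()*qm).magnitude()).round(2),'F',r.get_state()['contact_force'].round(1),'op',round(r.get_state()['opening']*88,1),'clk',round(r.get_state()['clock'],1))
    for w in way:
        Rw=ori(*w[3:]); s=q.inv().apply(np.array(w[:3])-t).round(3); v=(q.inv()*Rw).as_rotvec().round(3)
        print(list(w),'-> xyz',s.tolist(),'rot',v.tolist(),'rows>=',int(np.ceil(max(np.linalg.norm(s)/.0417,np.degrees(np.linalg.norm(v))/7.16))))
        t=t+q.apply(s); q=q*R.from_rotvec(v)
    json.dump([t.tolist(),q.as_quat().tolist()],open('cmd.json','w'))
C=np.array([.566,.287]); dd=np.array([-.037,.9993]); ll=np.array([.9993,.037])
def stand(s,lat): return C+s*dd+lat*ll
E
python3 - <<'E'
from h import *
c=cam('top'); print(stand(-.08,.062),stand(-.14,.062),stand(-.012,-.06),stand(-.052,-.06), px2w(c,[[291,117]],.1))
seq([(.27,-.40,.22,50),(.41,-.15,.2,85),(.46,-.0015,.13,100.5)],'meas')
E
```

```text
[0.6309166 0.20935  ] [0.6331366 0.149392 ] [0.506486  0.2727884] [0.507966  0.2328164] [[ 0.79732118 -0.05234813  0.1       ]]
now [ 0.1712 -0.6005  0.238 ] cmd-meas mm [0. 0. 0.] deg 0.0 F [-0.3 -0.6 -0.2] op 87.7 clk 0.1
[0.27, -0.4, 0.22, 50] -> xyz [0.15, -0.166, 0.018] rot [-0.002, -0.0, -0.595] rows>= 6
[0.41, -0.15, 0.2, 85] -> xyz [0.281, -0.053, 0.02] rot [0.001, -0.0, -0.611] rows>= 7
[0.46, -0.0015, 0.13, 100.5] -> xyz [0.153, 0.037, 0.07] rot [-0.0, -0.0, -0.27] rows>= 5
```

Request:
{"fn": "carry_out", "kwargs": {"plan": [{"rot": [-0.002,0,-0.595],"xyz": [0.15,-0.166,0.018],"grip": 0},{"rot": [-0.002,0,-0.595],"xyz": [0.15,-0.166,0.018],"grip": 0},{"rot": [-0.002,0,-0.595],"xyz": [0.15,-0.166,0.018],"grip": 0},{"rot": [-0.002,0,-0.595],"xyz": [0.15,-0.166,0.018],"grip": 0},{"rot": [-0.002,0,-0.595],"xyz": [0.15,-0.166,0.018],"grip": 0},{"rot": [-0.002,0,-0.595],"xyz": [0.15,-0.166,0.018],"grip": 0},{"rot": [-0.002,0,-0.595],"xyz": [0.15,-0.166,0.018],"grip": 0},{"rot": [-0.002,0,-0.595],"xyz": [0.15,-0.166,0.018],"grip": 0}]}}

```text
clock: 0.77
tool_pos: [0.2704, -0.3999, 0.2207]
eef_rot: [0.906, 0.423, -0.0, 0.001]
contact_force: [-0.3, -1.1, -0.2]
opening: 1.001
finger_force: 0.0
```

Request:
{"fn": "carry_out", "kwargs": {"plan": [{"rot": [0.001,0,-0.611],"xyz": [0.281,-0.053,0.02],"grip": 46},{"rot": [0.001,0,-0.611],"xyz": [0.281,-0.053,0.02],"grip": 46},{"rot": [0.001,0,-0.611],"xyz": [0.281,-0.053,0.02],"grip": 46},{"rot": [0.001,0,-0.611],"xyz": [0.281,-0.053,0.02],"grip": 46},{"rot": [0.001,0,-0.611],"xyz": [0.281,-0.053,0.02],"grip": 46},{"rot": [0.001,0,-0.611],"xyz": [0.281,-0.053,0.02],"grip": 46},{"rot": [0.001,0,-0.611],"xyz": [0.281,-0.053,0.02],"grip": 46},{"rot": [0.001,0,-0.611],"xyz": [0.281,-0.053,0.02],"grip": 46}]}}

```text
clock: 1.43
tool_pos: [0.4157, -0.145, 0.2007]
eef_rot: [0.734, 0.679, 0.003, 0.001]
contact_force: [0.4, -0.3, 0.3]
opening: 0.821
finger_force: 0.0
```

Request:
{"fn": "carry_out", "kwargs": {"plan": [{"rot": [0,0,-0.27],"xyz": [0.153,0.037,0.07],"grip": 46},{"rot": [0,0,-0.27],"xyz": [0.153,0.037,0.07],"grip": 46},{"rot": [0,0,-0.27],"xyz": [0.153,0.037,0.07],"grip": 46},{"rot": [0,0,-0.27],"xyz": [0.153,0.037,0.07],"grip": 46},{"rot": [0,0,-0.27],"xyz": [0.153,0.037,0.07],"grip": 46},{"rot": [0,0,-0.27],"xyz": [0.153,0.037,0.07],"grip": 46},{"rot": [0,0,-0.27],"xyz": [0.153,0.037,0.07],"grip": 46}]}}

```text
clock: 2.02
tool_pos: [0.4605, -0.0038, 0.1299]
eef_rot: [0.64, 0.768, -0.001, 0.001]
contact_force: [-0.2, -1.5, 0.1]
opening: 0.819
finger_force: 0.0
```

```bash
python3 - <<'E'
from h import *
c=snap('wrist','w1'); seq([])
# overlay expected fulcrum outline
def box(cx,cy,yaw,a,b,z):
    y=np.radians(yaw);u=np.array([np.cos(y),np.sin(y)]);v=np.array([-u[1],u[0]])
    return [np.r_[np.array([cx,cy])+i*a/2*u+j*b/2*v,z] for i,j in((1,1),(1,-1),(-1,-1),(-1,1))]
im=cv2.imread('pics/w1.png')
cv2.polylines(im,[w2px(c,box(.46,-.0015,10.5,.06,.06,.052)).round().astype(int)],True,(0,0,255),1)
cv2.imwrite('pics/w1o.png',im)
E
```

```text
now [ 0.4603 -0.0047  0.1303] cmd-meas mm [-0.3  3.6  0.1] deg 0.31 F [ 0.1  0.4 -0.5] op 72.3 clk 2.1
```

View pics/w1o.png

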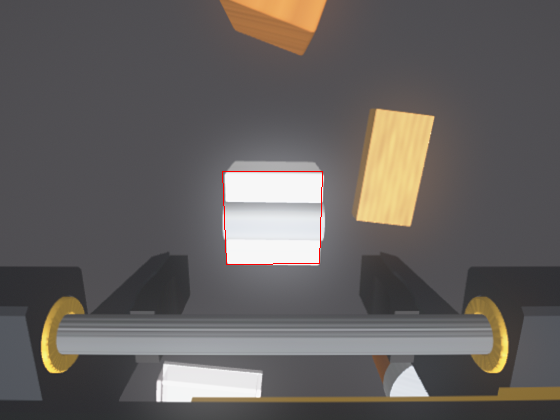

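The overlay fits the fulcrum at wrist pixel (273,217) to within 1 px. Next I grasp it.

```bash
python3 - <<'E'
from h import *
seq([(.46,-.0015,.025,100.5),(.46,-.0015,.13,100.5)],'meas')
E
```

```text
now [ 0.4603 -0.0047  0.1303] cmd-meas mm [0. 0. 0.] deg 0.0 F [ 0.1  0.4 -0.5] op 72.3 clk 2.1
[0.46, -0.0015, 0.025, 100.5] -> xyz [0.004, 0.0, 0.105] rot [-0.001, 0.003, -0.004] rows>= 3
[0.46, -0.0015, 0.13, 100.5] -> xyz [-0.001, 0.0, -0.105] rot [0.0, 0.0, -0.0] rows>= 3
```

Request:
{"fn": "carry_out", "kwargs": {"plan": [{"rot": [0,0,-0.004],"xyz": [0.004,0,0.03],"grip": 46},{"rot": [0,0,-0.004],"xyz": [0.004,0,0.06],"grip": 46},{"rot": [0,0,-0.004],"xyz": [0.004,0,0.085],"grip": 46},{"rot": [0,0,-0.004],"xyz": [0.004,0,0.1],"grip": 46},{"rot": [0,0,-0.004],"xyz": [0.004,0,0.105],"grip": 46},{"rot": [0,0,-0.004],"xyz": [0.004,0,0.105],"grip": 46}]}}

```text
clock: 2.57
tool_pos: [0.4592, -0.0003, 0.0248]
eef_rot: [0.639, 0.769, -0.002, 0.001]
contact_force: [-0.5, -0.3, 0.8]
opening: 0.821
finger_force: 0.0
```

Request:
{"fn": "carry_out", "kwargs": {"plan": [{"rot": [0,0,0],"xyz": [0,0,0],"grip": 255},{"rot": [0,0,0],"xyz": [0,0,0],"grip": 255},{"rot": [0,0,0],"xyz": [0,0,0],"grip": 255},{"rot": [0,0,0],"xyz": [0,0,0],"grip": 255},{"rot": [0,0,0],"xyz": [0,0,0],"grip": 255},{"rot": [0,0,0],"xyz": [0,0,0],"grip": 255}], "squeeze": 40}}

```text
clock: 3.07
tool_pos: [0.4597, 0.0009, 0.0263]
eef_rot: [0.639, 0.77, -0.001, 0.001]
contact_force: [-1.5, -2.4, 7.6]
opening: 0.681
finger_force: 39.9
```

```bash
python3 - <<'E'
from h import *
seq([(.46,-.0015,.14,100.5),(.58,.12,.14,92),(.631,.209,.035,92),(.631,.209,.0265,92)],'meas')
E
```

```text
now [0.4597 0.0009 0.0263] cmd-meas mm [0. 0. 0.] deg 0.0 F [-1.5 -2.4  7.6] op 59.9 clk 3.1
[0.46, -0.0015, 0.14, 100.5] -> xyz [-0.003, -0.0, -0.114] rot [0.001, 0.003, 0.002] rows>= 3
[0.58, 0.12, 0.14, 92] -> xyz [0.098, 0.14, 0.0] rot [-0.0, -0.0, 0.149] rows>= 5
[0.631, 0.209, 0.035, 92] -> xyz [0.087, 0.054, 0.105] rot [-0.0, -0.0, -0.0] rows>= 4
[0.631, 0.209, 0.0265, 92] -> xyz [0.0, 0.0, 0.009] rot [-0.0, -0.0, -0.0] rows>= 1
```

Request:
{"fn": "carry_out", "kwargs": {"plan": [{"rot": [0,0,0.002],"xyz": [0,0,-0.04],"grip": 255},{"rot": [0,0,0.002],"xyz": [0,0,-0.08],"grip": 255},{"rot": [0,0,0.002],"xyz": [-0.003,0,-0.114],"grip": 255},{"rot": [0,0,0.002],"xyz": [-0.003,0,-0.114],"grip": 255}]}}

```text
clock: 3.4
tool_pos: [0.4629, -0.0009, 0.144]
eef_rot: [0.639, 0.769, 0.003, 0.003]
contact_force: [1.3, 0.9, -6.4]
opening: 0.67
finger_force: 39.9
```

Request:
{"fn": "carry_out", "kwargs": {"plan": [{"rot": [0,0,0.03],"xyz": [0.02,0.028,0],"grip": 255},{"rot": [0,0,0.06],"xyz": [0.039,0.056,0],"grip": 255},{"rot": [0,0,0.09],"xyz": [0.059,0.084,0],"grip": 255},{"rot": [0,0,0.12],"xyz": [0.079,0.112,0],"grip": 255},{"rot": [0,0,0.149],"xyz": [0.098,0.14,0],"grip": 255},{"rot": [0,0,0.149],"xyz": [0.098,0.14,0],"grip": 255},{"rot": [0,0,0.149],"xyz": [0.098,0.14,0],"grip": 255}]}}

```text
clock: 3.98
tool_pos: [0.5799, 0.1236, 0.1375]
eef_rot: [0.693, 0.721, -0.0, -0.0]
contact_force: [-1.1, -0.3, -7.6]
opening: 0.675
finger_force: 39.9
```

Request:
{"fn": "carry_out", "kwargs": {"plan": [{"rot": [0,0,0],"xyz": [0.022,0.014,0.02],"grip": 255},{"rot": [0,0,0],"xyz": [0.044,0.027,0.04],"grip": 255},{"rot": [0,0,0],"xyz": [0.066,0.041,0.06],"grip": 255},{"rot": [0,0,0],"xyz": [0.087,0.054,0.08],"grip": 255},{"rot": [0,0,0],"xyz": [0.087,0.054,0.1],"grip": 255},{"rot": [0,0,0],"xyz": [0.087,0.054,0.105],"grip": 255},{"rot": [0,0,0],"xyz": [0.087,0.054,0.105],"grip": 255},{"rot": [0,0,0],"xyz": [0.087,0.054,0.105],"grip": 255}]}}

```text
clock: 4.65
tool_pos: [0.6297, 0.2077, 0.0332]
eef_rot: [0.695, 0.719, -0.002, 0.001]
contact_force: [0.3, 0.3, -6.1]
opening: 0.677
finger_force: 39.9
```

```bash
python3 - <<'E'
from h import *
seq([(.631,.209,.0262,92),(.631,.209,.12,92),(.7068,.0889,.12,92)],'meas')
E
```

```text
now [0.6297 0.2077 0.0332] cmd-meas mm [0. 0. 0.] deg 0.0 F [ 0.3  0.3 -6.1] op 59.5 clk 4.7
[0.631, 0.209, 0.0262, 92] -> xyz [0.001, 0.001, 0.007] rot [-0.002, 0.004, 0.0] rows>= 1
[0.631, 0.209, 0.12, 92] -> xyz [0.0, 0.0, -0.094] rot [-0.0, 0.0, 0.0] rows>= 3
[0.7068, 0.0889, 0.12, 92] -> xyz [-0.122, 0.072, 0.0] rot [-0.0, 0.0, 0.0] rows>= 4
```

Request:
{"fn": "carry_out", "kwargs": {"plan": [{"rot": [-0.002,0.004,0],"xyz": [0.001,0.001,0.004],"grip": 255},{"rot": [-0.002,0.004,0],"xyz": [0.001,0.001,0.007],"grip": 255},{"rot": [-0.002,0.004,0],"xyz": [0.001,0.001,0.008],"grip": 255},{"rot": [-0.002,0.004,0],"xyz": [0.001,0.001,0.008],"grip": 255},{"rot": [-0.002,0.004,0],"xyz": [0.001,0.001,0.008],"grip": 46},{"rot": [-0.002,0.004,0],"xyz": [0.001,0.001,0.008],"grip": 46},{"rot": [-0.002,0.004,0],"xyz": [0.001,0.001,0.008],"grip": 46}]}}

```text
clock: 5.23
tool_pos: [0.6326, 0.2117, 0.0273]
eef_rot: [0.694, 0.72, 0.003, 0.0]
contact_force: [-0.2, -0.1, 0.4]
opening: 0.821
finger_force: 0.0
```

Request:
{"fn": "carry_out", "kwargs": {"plan": [{"rot": [0,0,0],"xyz": [0,0,-0.03],"grip": 46},{"rot": [0,0,0],"xyz": [0,0,-0.06],"grip": 46},{"rot": [0,0,0],"xyz": [0,0,-0.095],"grip": 46},{"rot": [0,0,0],"xyz": [0,0,-0.095],"grip": 46}]}}

```text
clock: 5.57
tool_pos: [0.6358, 0.2135, 0.1288]
eef_rot: [0.694, 0.72, 0.008, 0.002]
contact_force: [-0.8, 1.6, 0.6]
opening: 0.822
finger_force: 0.0
```

Request:
{"fn": "carry_out", "kwargs": {"plan": [{"rot": [0,0,0],"xyz": [-0.03,0.018,0],"grip": 130},{"rot": [0,0,0],"xyz": [-0.061,0.036,0],"grip": 130},{"rot": [0,0,0],"xyz": [-0.092,0.054,0],"grip": 130},{"rot": [0,0,0],"xyz": [-0.122,0.072,0],"grip": 130},{"rot": [0,0,0],"xyz": [-0.122,0.072,0],"grip": 130},{"rot": [0,0,0],"xyz": [-0.122,0.072,0],"grip": 130},{"rot": [0,0,0],"xyz": [-0.122,0.072,0],"grip": 130}]}}

```text
clock: 6.15
tool_pos: [0.7076, 0.0924, 0.1212]
eef_rot: [0.694, 0.72, 0.002, -0.001]
contact_force: [-0.6, 0.9, 0.3]
opening: 0.486
finger_force: 0.0
```

```bash
python3 - <<'E'
from h import *
c=snap('wrist','w2'); t=snap('top','t2',(140,130,290,260),4)
seq([(.7068,.0889,.003,92)],'meas')
def box(cx,cy,yaw,a,b,z):
    y=np.radians(yaw);u=np.array([np.cos(y),np.sin(y)]);v=np.array([-u[1],u[0]])
    return [np.r_[np.array([cx,cy])+i*a/2*u+j*b/2*v,z] for i,j in((1,1),(1,-1),(-1,-1),(-1,1))]
im=cv2.imread('pics/w2_raw.png')
for b,col in((box(.631,.209,2,.06,.06,.052),(0,0,255)),(box(.7068,.0889,92,.32,.024,.01),(0,255,0)),(box(*stand(.035,0),92,.07,.2,.096),(255,0,0))):
    cv2.polylines(im,[w2px(c,b).round().astype(int)],True,col,1)
cv2.imwrite('pics/w2o.png',im)
E
```

```text
now [0.707  0.094  0.1212] cmd-meas mm [0. 0. 0.] deg 0.0 F [ 0.2 -0.7  0.8] op 43.2 clk 6.2
[0.7068, 0.0889, 0.003, 92] -> xyz [-0.006, -0.001, 0.118] rot [0.002, -0.004, 0.004] rows>= 3
```

View pics/w2o.png

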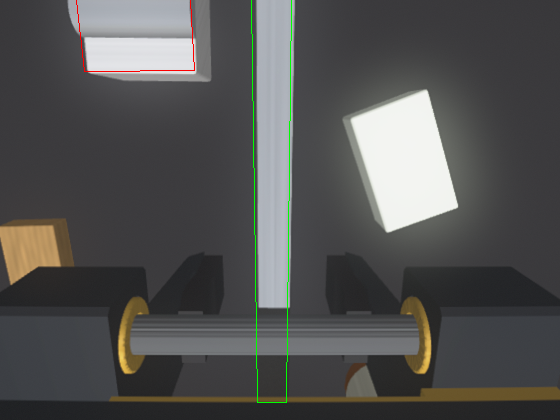

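Request:
{"fn": "carry_out", "kwargs": {"plan": [{"rot": [0.002,-0.004,0],"xyz": [-0.005,-0.001,0.04],"grip": 130},{"rot": [0.002,-0.004,0],"xyz": [-0.005,-0.001,0.075],"grip": 130},{"rot": [0.002,-0.004,0],"xyz": [-0.005,-0.001,0.1],"grip": 130},{"rot": [0.002,-0.004,0],"xyz": [-0.005,-0.001,0.112],"grip": 130},{"rot": [0.002,-0.004,0],"xyz": [-0.005,-0.001,0.116],"grip": 130},{"rot": [0.002,-0.004,0],"xyz": [-0.005,-0.001,0.116],"grip": 130},{"rot": [0.002,-0.004,0],"xyz": [-0.005,-0.001,0.116],"grip": 130},{"rot": [0.002,-0.004,0],"xyz": [-0.005,-0.001,0.116],"grip": 130}]}}

```text
clock: 6.92
tool_pos: [0.7087, 0.0875, 0.0071]
eef_rot: [0.694, 0.72, 0.001, 0.001]
contact_force: [-0.9, -0.5, 0.2]
opening: 0.491
finger_force: 0.0
```

Request:
{"fn": "carry_out", "kwargs": {"plan": [{"rot": [0,0,0],"xyz": [0,0,0],"grip": 130},{"rot": [0,0,0],"xyz": [0,0,0],"grip": 130},{"rot": [0,0,0],"xyz": [0,0,0],"grip": 130},{"rot": [0,0,0],"xyz": [0,0,0],"grip": 130},{"rot": [0,0,0],"xyz": [0,0,0],"grip": 130},{"rot": [0,0,0],"xyz": [0,0,0],"grip": 130}]}}

```text
clock: 7.42
tool_pos: [0.7071, 0.0866, 0.0049]
eef_rot: [0.694, 0.72, -0.0, 0.001]
contact_force: [0.2, -0.3, -0.9]
opening: 0.491
finger_force: 0.0
```

Request:
{"fn": "carry_out", "kwargs": {"plan": [{"rot": [0,0,0],"xyz": [0,0,0.002],"grip": 130},{"rot": [0,0,0],"xyz": [0,0,0.002],"grip": 255},{"rot": [0,0,0],"xyz": [0,0,0.002],"grip": 255},{"rot": [0,0,0],"xyz": [0,0,0.002],"grip": 255},{"rot": [0,0,0],"xyz": [0,0,0.002],"grip": 255},{"rot": [0,0,0],"xyz": [0,0,0.002],"grip": 255},{"rot": [0,0,0],"xyz": [0,0,0.002],"grip": 255},{"rot": [0,0,0],"xyz": [0,0,0.002],"grip": 255}], "squeeze": 60}}

```text
clock: 8.08
tool_pos: [0.7074, 0.0867, 0.0028]
eef_rot: [0.694, 0.72, -0.0, 0.001]
contact_force: [2.0, 0.5, -2.5]
opening: 0.261
finger_force: 60.0
```

Request:
{"fn": "carry_out", "kwargs": {"plan": [{"rot": [0,0,0],"xyz": [0,0,-0.02],"grip": 255},{"rot": [0,0,0],"xyz": [0,0,-0.05],"grip": 255},{"rot": [0,0,0],"xyz": [0,0,-0.08],"grip": 255},{"rot": [0,0,0],"xyz": [0,0,-0.11],"grip": 255},{"rot": [0,0,0],"xyz": [0,0,-0.11],"grip": 255},{"rot": [0,0,0],"xyz": [0,0,-0.11],"grip": 255}]}}

```text
clock: 8.58
tool_pos: [0.7074, 0.0869, 0.1137]
eef_rot: [0.694, 0.72, 0.0, 0.001]
contact_force: [-0.7, 0.5, -5.2]
opening: 0.261
finger_force: 60.0
```

```bash
python3 - <<'E'
from h import *
seq([],'meas'); print(tool()[1].as_quat().round(4))
p=tool()[0]
c=snap('scene','s3'); f=r.camera_params
E
python3 - <<'E'
import cv2; im=cv2.imread('pics/s3_raw.png'); cv2.imwrite('pics/s3c.png',cv2.resize(im[130:380,200:520],None,fx=2.4,fy=2.4,interpolation=cv2.INTER_CUBIC))
E
```

```text
now [0.7074 0.0869 0.1137] cmd-meas mm [0. 0. 0.] deg 0.0 F [-0.7  0.5 -5.2] op 22.9 clk 8.6
[6.942e-01 7.197e-01 2.000e-04 1.000e-03]
```

View pics/s3c.png

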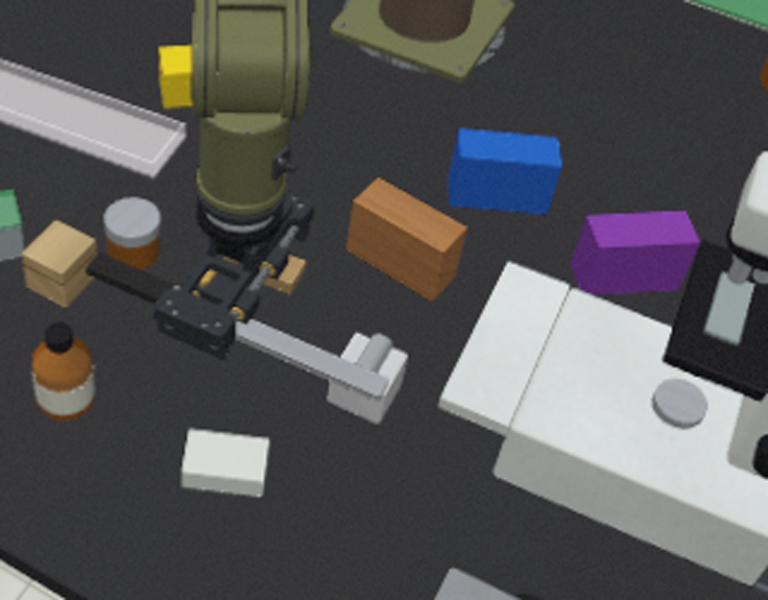

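```bash
python3 - <<'E'
from h import *
seq([(*stand(-.19,.062),.105,92.07,-4),(*stand(-.19,.062),.0755,92.07,-4),(*stand(-.142,.062),.0755,92.07,-4)],'meas')
E
```

```text
now [0.7058 0.0863 0.1115] cmd-meas mm [0. 0. 0.] deg 0.0 F [-1.1  0.4 -6. ] op 23.5 clk 8.6
[np.float64(0.6349866), np.float64(0.09942699999999997), 0.105, 92.07, -4] -> xyz [0.016, -0.07, 0.007] rot [-0.003, -0.067, 0.0] rows>= 2
[np.float64(0.6349866), np.float64(0.09942699999999997), 0.0755, 92.07, -4] -> xyz [0.002, -0.0, 0.029] rot [0.0, -0.0, 0.0] rows>= 1
[np.float64(0.6332106), np.float64(0.14739339999999998), 0.0755, 92.07, -4] -> xyz [0.048, -0.0, -0.003] rot [0.0, -0.0, 0.0] rows>= 2
```

Request:
{"fn": "carry_out", "kwargs": {"plan": [{"rot": [0,-0.017,0],"xyz": [0.004,-0.018,0.002],"grip": 255},{"rot": [0,-0.034,0],"xyz": [0.008,-0.035,0.004],"grip": 255},{"rot": [0,-0.05,0],"xyz": [0.012,-0.053,0.006],"grip": 255},{"rot": [-0.003,-0.067,0],"xyz": [0.016,-0.07,0.007],"grip": 255},{"rot": [-0.003,-0.067,0],"xyz": [0.016,-0.07,0.007],"grip": 255},{"rot": [-0.003,-0.067,0],"xyz": [0.016,-0.07,0.007],"grip": 255},{"rot": [-0.003,-0.067,0],"xyz": [0.016,-0.07,0.007],"grip": 255},{"rot": [-0.003,-0.067,0],"xyz": [0.016,-0.07,0.007],"grip": 255}]}}

```text
clock: 9.3
tool_pos: [0.637, 0.0992, 0.1048]
eef_rot: [0.694, 0.719, -0.023, 0.026]
contact_force: [0.3, 0.6, -5.2]
opening: 0.261
finger_force: 60.0
```

Request:
{"fn": "carry_out", "kwargs": {"plan": [{"rot": [0,0,0],"xyz": [0.001,0,0.01],"grip": 255},{"rot": [0,0,0],"xyz": [0.001,0,0.02],"grip": 255},{"rot": [0,0,0],"xyz": [0.002,0,0.028],"grip": 255},{"rot": [0,0,0],"xyz": [0.002,0,0.028],"grip": 255},{"rot": [0,0,0],"xyz": [0.002,0,0.028],"grip": 255},{"rot": [0,0,0],"xyz": [0.002,0,0.028],"grip": 255},{"rot": [0,0,0],"xyz": [0.002,0,0.028],"grip": 255},{"rot": [0,0,0],"xyz": [0.002,0,0.028],"grip": 255}]}}

```text
clock: 9.97
tool_pos: [0.637, 0.1006, 0.0782]
eef_rot: [0.694, 0.719, -0.022, 0.026]
contact_force: [0.3, -0.2, -5.1]
opening: 0.257
finger_force: 60.0
```

```bash
python3 - <<'E'
from h import *
import time
c=snap('scene','s4',(330,180,470,300),5)
seq([(*stand(-.142,.062),.0755,92.07,-4)],'meas')
t,q=tool(); print(q.apply([1,0,0]))
E
```

```text
now [0.637  0.1005 0.0782] cmd-meas mm [0. 0. 0.] deg 0.0 F [ 0.6  0.6 -5.1] op 22.8 clk 10.0
[np.float64(0.6332106), np.float64(0.14739339999999998), 0.0755, 92.07, -4] -> xyz [0.047, -0.002, -0.0] rot [0.004, -0.002, -0.0] rows>= 2
[-0.03582458  0.99703253 -0.06813761]
```

View pics/s4.png

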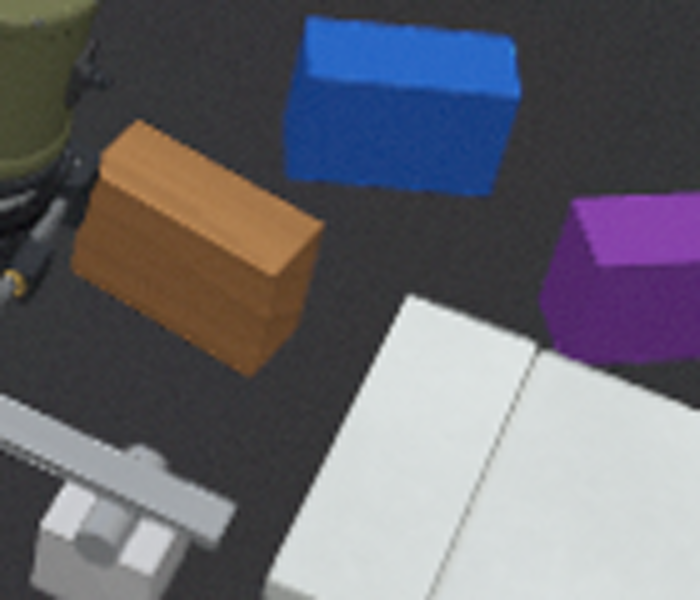

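The bar is over the ridge, with its tip at crop (222,520), short of the lip. Next I insert it.

Request:
{"fn": "carry_out", "kwargs": {"plan": [{"rot": [0,0,0],"xyz": [0.01,0,0],"grip": 255},{"rot": [0,0,0],"xyz": [0.02,-0.001,0],"grip": 255},{"rot": [0,0,0],"xyz": [0.03,-0.001,0],"grip": 255},{"rot": [0,0,0],"xyz": [0.04,-0.002,0],"grip": 255},{"rot": [0,0,0],"xyz": [0.047,-0.002,0],"grip": 255},{"rot": [0,0,0],"xyz": [0.047,-0.002,0],"grip": 255},{"rot": [0,0,0],"xyz": [0.047,-0.002,0],"grip": 255},{"rot": [0,0,0],"xyz": [0.047,-0.002,0],"grip": 255}]}}

```text
clock: 10.68
tool_pos: [0.633, 0.1463, 0.0744]
eef_rot: [0.694, 0.719, -0.023, 0.026]
contact_force: [-0.2, 0.1, -4.9]
opening: 0.26
finger_force: 60.0
```

```bash
python3 - <<'E'
from h import *
seq([(*stand(-.142,.062),.068,92.07,0),(*stand(-.142,.062),.064,92.07,2)],'meas')
E
```

```text
now [0.633  0.1463 0.0744] cmd-meas mm [0. 0. 0.] deg 0.0 F [-0.2  0.1 -4.9] op 22.8 clk 10.7
[np.float64(0.6332106), np.float64(0.14739339999999998), 0.068, 92.07, 0] -> xyz [0.002, 0.0, 0.006] rot [0.003, 0.07, -0.001] rows>= 1
[np.float64(0.6332106), np.float64(0.14739339999999998), 0.064, 92.07, 2] -> xyz [-0.0, 0.0, 0.004] rot [-0.0, 0.035, 0.0] rows>= 1
```

Request:
{"fn": "carry_out", "kwargs": {"plan": [{"rot": [0.001,0.035,0],"xyz": [0.001,0,0.003],"grip": 255},{"rot": [0.003,0.07,0],"xyz": [0.002,0,0.006],"grip": 255},{"rot": [0.003,0.09,0],"xyz": [0.002,0,0.008],"grip": 255},{"rot": [0.003,0.105,0],"xyz": [0.002,0,0.01],"grip": 255},{"rot": [0.003,0.105,0],"xyz": [0.002,0,0.01],"grip": 255},{"rot": [0.003,0.105,0],"xyz": [0.002,0,0.01],"grip": 255},{"rot": [0.003,0.105,0],"xyz": [0.002,0,0.01],"grip": 255}]}}

```text
clock: 11.27
tool_pos: [0.633, 0.1487, 0.0645]
eef_rot: [0.694, 0.72, 0.013, -0.013]
contact_force: [0.3, 0.2, -5.2]
opening: 0.263
finger_force: 60.0
```

Request:
{"fn": "carry_out", "kwargs": {"plan": [{"rot": [0,0,0],"xyz": [0,0,0],"grip": 130},{"rot": [0,0,0],"xyz": [0,0,0],"grip": 130},{"rot": [0,0,0],"xyz": [0,0,0],"grip": 130},{"rot": [0,0,0],"xyz": [0,0,0],"grip": 130}]}}

```text
clock: 11.6
tool_pos: [0.6335, 0.1492, 0.0651]
eef_rot: [0.694, 0.72, 0.013, -0.013]
contact_force: [0.4, 0.8, 0.7]
opening: 0.487
finger_force: 0.0
```

```bash
python3 - <<'E'
from h import *
seq([(*stand(-.142,.062),.115,92,0),(*stand(-.272,.062),.115,92,0),(*stand(-.272,.062),.075,92,0)],'meas')
E
```

```text
now [0.6335 0.1492 0.0651] cmd-meas mm [0. 0. 0.] deg 0.0 F [0.4 0.8 0.7] op 42.9 clk 11.6
[np.float64(0.6332106), np.float64(0.14739339999999998), 0.115, 92, 0] -> xyz [0.0, -0.0, -0.05] rot [0.002, -0.037, 0.002] rows>= 2
[np.float64(0.6380205999999999), np.float64(0.017484399999999994), 0.115, 92, 0] -> xyz [-0.13, 0.0, 0.0] rot [-0.0, -0.0, -0.0] rows>= 4
[np.float64(0.6380205999999999), np.float64(0.017484399999999994), 0.075, 92, 0] -> xyz [0.0, 0.0, 0.04] rot [-0.0, -0.0, -0.0] rows>= 1
```

Request:
{"fn": "carry_out", "kwargs": {"plan": [{"rot": [0,-0.02,0],"xyz": [0,0,-0.02],"grip": 130},{"rot": [0.002,-0.037,0.002],"xyz": [0,0,-0.05],"grip": 130},{"rot": [0.002,-0.037,0.002],"xyz": [0,0,-0.05],"grip": 130},{"rot": [0.002,-0.037,0.002],"xyz": [0,0,-0.05],"grip": 130}]}}

```text
clock: 11.93
tool_pos: [0.6344, 0.1479, 0.1166]
eef_rot: [0.695, 0.719, 0.001, 0.0]
contact_force: [-0.1, -0.0, -0.8]
opening: 0.492
finger_force: 0.0
```

Request:
{"fn": "carry_out", "kwargs": {"plan": [{"rot": [0,0,0],"xyz": [-0.03,0,0],"grip": 255},{"rot": [0,0,0],"xyz": [-0.06,0,0],"grip": 255},{"rot": [0,0,0],"xyz": [-0.09,0,0],"grip": 255},{"rot": [0,0,0],"xyz": [-0.13,0,0],"grip": 255},{"rot": [0,0,0],"xyz": [-0.13,0,0],"grip": 255},{"rot": [0,0,0],"xyz": [-0.13,0,0.02],"grip": 255},{"rot": [0,0,0],"xyz": [-0.13,0,0.04],"grip": 255},{"rot": [0,0,0],"xyz": [-0.13,0,0.04],"grip": 255}]}}

```text
clock: 12.6
tool_pos: [0.6342, 0.0155, 0.0703]
eef_rot: [0.695, 0.719, -0.004, -0.003]
contact_force: [-0.6, 0.7, -0.3]
opening: 0.003
finger_force: 0.0
```

```bash
python3 - <<'E'
from h import *
seq([(*stand(-.272,.062),.04,92,0)],'meas')
E
```

```text
now [0.6342 0.0155 0.0703] cmd-meas mm [0. 0. 0.] deg 0.0 F [-0.6  0.7 -0.3] op 0.2 clk 12.6
[np.float64(0.6380205999999999), np.float64(0.017484399999999994), 0.04, 92, 0] -> xyz [0.002, 0.004, 0.03] rot [-0.01, 0.001, -0.001] rows>= 1
```

Request:
{"fn": "carry_out", "kwargs": {"plan": [{"rot": [-0.005,0,0],"xyz": [0.002,0.004,0.002],"grip": 255},{"rot": [-0.01,0,0],"xyz": [0.002,0.004,0.006],"grip": 255},{"rot": [-0.01,0,0],"xyz": [0.002,0.004,0.01],"grip": 255},{"rot": [-0.01,0,0],"xyz": [0.002,0.004,0.014],"grip": 255},{"rot": [-0.01,0,0],"xyz": [0.002,0.004,0.018],"grip": 255},{"rot": [-0.01,0,0],"xyz": [0.002,0.004,0.022],"grip": 255},{"rot": [-0.01,0,0],"xyz": [0.002,0.004,0.026],"grip": 255},{"rot": [-0.01,0,0],"xyz": [0.002,0.004,0.03],"grip": 255}]}}

```text
clock: 13.27
tool_pos: [0.6451, 0.0206, 0.0497]
eef_rot: [0.695, 0.719, 0.007, 0.006]
contact_force: [-3.9, 0.1, 26.7]
opening: 0.008
finger_force: 13.3
```

Request:
{"fn": "carry_out", "kwargs": {"plan": [{"rot": [0,0,0],"xyz": [0,0,0],"grip": 255},{"rot": [0,0,0],"xyz": [0,0,0],"grip": 255},{"rot": [0,0,0],"xyz": [0,0,0],"grip": 255},{"rot": [0,0,0],"xyz": [0,0,0],"grip": 255}]}}

```text
clock: 13.6
tool_pos: [0.6451, 0.0206, 0.0492]
eef_rot: [0.695, 0.719, 0.007, 0.006]
contact_force: [-2.4, -0.6, 21.2]
opening: 0.004
finger_force: 10.4
```

```bash
python3 - <<'E'
from h import *
c=snap('scene','s5',(330,180,470,300),5)
seq([],'meas')
K=cam('top');S=cam('scene')
for L in (0,.015,.02):
    P=[np.r_[stand(0,a),.096+L] for a in(-.1,.1)]+[np.r_[stand(0,a),.078+L] for a in(.1,)]
    print(L,((w2px(S,P)-[330,180]+.5)*5-.5).round(0).tolist())
E
```

```text
now [0.6451 0.0206 0.0492] cmd-meas mm [0. 0. 0.] deg 0.0 F [-1.1  0.5 21.8] op 0.5 clk 13.7
0 [[405.0, 292.0], [264.0, 577.0], [257.0, 599.0]]
0.015 [[411.0, 272.0], [269.0, 557.0], [263.0, 580.0]]
0.02 [[413.0, 266.0], [271.0, 551.0], [264.0, 574.0]]
```

View pics/s5.png

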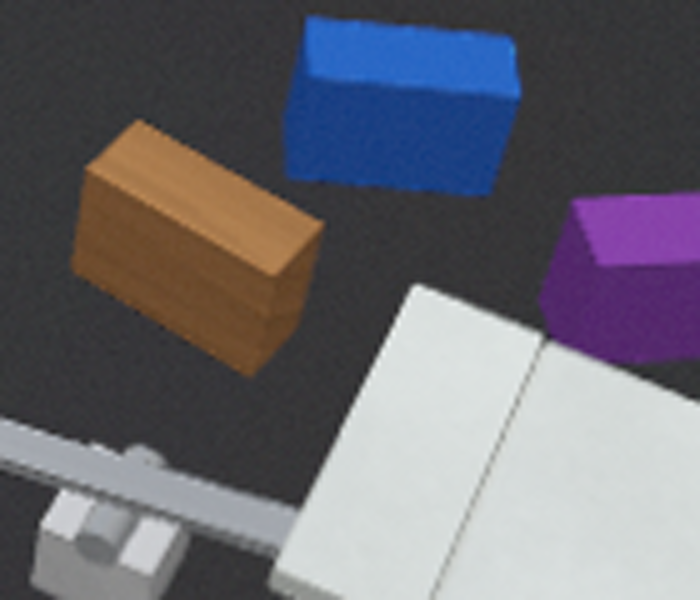

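Lip corner rose from (409,295) to (416,284), about 9 mm. Next I lever further to about 15 mm and re-centre the fingers on the bar.

Request:
{"fn": "carry_out", "kwargs": {"plan": [{"rot": [0,0,0],"xyz": [0,-0.002,0.002],"grip": 255},{"rot": [0,0,0],"xyz": [0,-0.004,0.004],"grip": 255},{"rot": [0,0,0],"xyz": [0,-0.006,0.006],"grip": 255},{"rot": [0,0,0],"xyz": [0,-0.006,0.008],"grip": 255},{"rot": [0,0,0],"xyz": [0,-0.006,0.01],"grip": 255},{"rot": [0,0,0],"xyz": [0,-0.006,0.012],"grip": 255},{"rot": [0,0,0],"xyz": [0,-0.006,0.013],"grip": 255},{"rot": [0,0,0],"xyz": [0,-0.006,0.013],"grip": 255}]}}

```text
clock: 14.32
tool_pos: [0.643, 0.0217, 0.0378]
eef_rot: [0.695, 0.719, 0.01, 0.007]
contact_force: [2.2, 0.5, 24.5]
opening: 0.0
finger_force: 11.9
```

Request:
{"fn": "carry_out", "kwargs": {"plan": [{"rot": [0,0,0],"xyz": [0,0,0],"grip": 255},{"rot": [0,0,0],"xyz": [0,0,0],"grip": 255},{"rot": [0,0,0],"xyz": [0,0,0],"grip": 255},{"rot": [0,0,0],"xyz": [0,0,0],"grip": 255},{"rot": [0,0,0],"xyz": [0,0,0],"grip": 255},{"rot": [0,0,0],"xyz": [0,0,0],"grip": 255}]}}

```text
clock: 14.82
tool_pos: [0.6429, 0.0217, 0.0378]
eef_rot: [0.695, 0.719, 0.01, 0.007]
contact_force: [3.0, 1.4, 25.1]
opening: 0.007
finger_force: 11.9
```

```bash
python3 - <<'E'
from h import *
y=np.radians(80.7); b=np.array([.4449,.1637])-.038*np.array([np.cos(y),np.sin(y)]); print(b)
m=tool()[0]
seq([(m[0],m[1],.16,92),(*b,.16,80.7)],'meas')
E
```

```text
[0.43875905 0.12619948]
now [0.6429 0.0217 0.0378] cmd-meas mm [0. 0. 0.] deg 0.0 F [ 3.   1.4 25.1] op 0.6 clk 14.8
[np.float64(0.6429487769130272), np.float64(0.02173215242936439), 0.16, 92] -> xyz [0.0, 0.003, -0.122] rot [0.025, -0.004, -0.0] rows>= 3
[np.float64(0.4387590547980723), np.float64(0.12619948277654133), 0.16, 80.7] -> xyz [0.112, -0.2, -0.0] rot [0.0, 0.0, 0.197] rows>= 6
```

Request:
{"fn": "carry_out", "kwargs": {"plan": [{"rot": [0,0,0],"xyz": [0,0,-0.02],"grip": 255},{"rot": [0.012,0,0],"xyz": [0,0.002,-0.05],"grip": 255},{"rot": [0.025,-0.004,0],"xyz": [0,0.003,-0.09],"grip": 255},{"rot": [0.025,-0.004,0],"xyz": [0,0.003,-0.122],"grip": 255},{"rot": [0.025,-0.004,0],"xyz": [0,0.003,-0.122],"grip": 255},{"rot": [0.025,-0.004,0],"xyz": [0,0.003,-0.122],"grip": 255}]}}

```text
clock: 15.32
tool_pos: [0.6391, 0.0192, 0.1561]
eef_rot: [0.695, 0.719, -0.005, -0.002]
contact_force: [0.2, -0.3, 0.1]
opening: 0.007
finger_force: 0.0
```

Request:
{"fn": "carry_out", "kwargs": {"plan": [{"rot": [0,0,0.035],"xyz": [0.019,-0.034,0],"grip": 46},{"rot": [0,0,0.07],"xyz": [0.038,-0.067,0],"grip": 46},{"rot": [0,0,0.1],"xyz": [0.056,-0.1,0],"grip": 46},{"rot": [0,0,0.13],"xyz": [0.075,-0.134,0],"grip": 46},{"rot": [0,0,0.17],"xyz": [0.094,-0.168,0],"grip": 46},{"rot": [0,0,0.197],"xyz": [0.112,-0.2,0],"grip": 46},{"rot": [0,0,0.197],"xyz": [0.112,-0.2,0],"grip": 46},{"rot": [0,0,0.197],"xyz": [0.112,-0.2,0],"grip": 46}]}}

```text
clock: 15.98
tool_pos: [0.4312, 0.1246, 0.1558]
eef_rot: [0.761, 0.649, -0.009, -0.004]
contact_force: [0.9, 0.6, 0.7]
opening: 0.588
finger_force: 0.0
```

```bash
python3 - <<'E'
from h import *
b=np.array([.43876,.1262])
c=snap('wrist','w6'); 
def box(cx,cy,yaw,a,b,z):
    y=np.radians(yaw);u=np.array([np.cos(y),np.sin(y)]);v=np.array([-u[1],u[0]])
    return [np.r_[np.array([cx,cy])+i*a/2*u+j*b/2*v,z] for i,j in((1,1),(1,-1),(-1,-1),(-1,1))]
im=cv2.imread('pics/w6_raw.png')
cv2.polylines(im,[w2px(c,box(.4449,.1637,80.7,.12,.05,.083)).round().astype(int)],True,(0,255,0),1)
cv2.imwrite('pics/w6o.png',im)
seq([(*b,.05,80.7),(*b,.075,80.7)],'meas')
E
```

```text
now [0.4332 0.1239 0.1558] cmd-meas mm [0. 0. 0.] deg 0.0 F [ 1.  -0.4 -0.3] op 55.7 clk 16.0
[np.float64(0.43876), np.float64(0.1262), 0.05, 80.7] -> xyz [0.004, 0.007, 0.106] rot [-0.017, 0.009, 0.001] rows>= 3
[np.float64(0.43876), np.float64(0.1262), 0.075, 80.7] -> xyz [0.0, -0.0, -0.025] rot [0.0, -0.0, 0.0] rows>= 1
```

View pics/w6o.png

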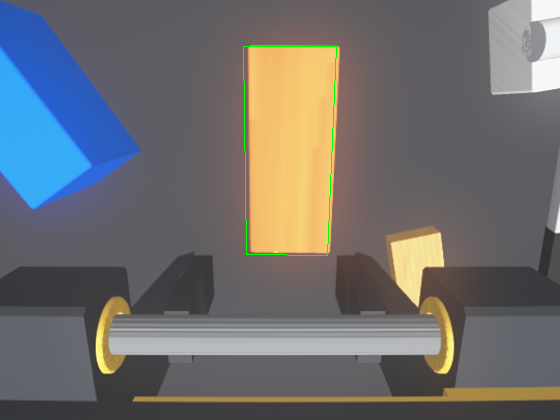

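The block outline fits at wrist (289,150). Now I grasp it.

Request:
{"fn": "carry_out", "kwargs": {"plan": [{"rot": [-0.017,0.009,0],"xyz": [0.004,0.007,0.01],"grip": 46},{"rot": [-0.017,0.009,0],"xyz": [0.004,0.007,0.03],"grip": 46},{"rot": [-0.017,0.009,0],"xyz": [0.004,0.007,0.06],"grip": 46},{"rot": [-0.017,0.009,0],"xyz": [0.004,0.007,0.09],"grip": 46},{"rot": [-0.017,0.009,0],"xyz": [0.004,0.007,0.106],"grip": 46},{"rot": [-0.017,0.009,0],"xyz": [0.004,0.007,0.106],"grip": 46},{"rot": [-0.017,0.009,0],"xyz": [0.004,0.007,0.106],"grip": 46},{"rot": [-0.017,0.009,0],"xyz": [0.004,0.007,0.106],"grip": 46}]}}

```text
clock: 16.7
tool_pos: [0.4405, 0.1257, 0.0505]
eef_rot: [0.763, 0.647, 0.001, 0.0]
contact_force: [-0.3, -0.9, -0.1]
opening: 0.821
finger_force: 0.0
```

Request:
{"fn": "carry_out", "kwargs": {"plan": [{"rot": [0,0,0],"xyz": [0,0,0],"grip": 255},{"rot": [0,0,0],"xyz": [0,0,0],"grip": 255},{"rot": [0,0,0],"xyz": [0,0,0],"grip": 255},{"rot": [0,0,0],"xyz": [0,0,0],"grip": 255},{"rot": [0,0,0],"xyz": [0,0,0],"grip": 255},{"rot": [0,0,0],"xyz": [0,0,0],"grip": 255}], "squeeze": 50}}

```text
clock: 17.2
tool_pos: [0.44, 0.1262, 0.0508]
eef_rot: [0.762, 0.647, 0.002, 0.0]
contact_force: [0.5, -0.5, 6.8]
opening: 0.563
finger_force: 50.0
```

```bash
python3 - <<'E'
from h import *
m=tool()[0]; z=m[2]
g=-.012-.038   # s of TCP when block front at s=+.048
seq([(m[0],m[1],z+.02,80.7),(*stand(g-.07,-.06),z+.02,92.07),(*stand(g-.07,-.06),z+.0015,92.07),(*stand(g,-.06),z+.0015,92.07)],'meas')
E
```

```text
now [0.44   0.1262 0.0508] cmd-meas mm [0. 0. 0.] deg 0.0 F [ 0.5 -0.5  6.8] op 49.6 clk 17.2
[np.float64(0.44002033148655467), np.float64(0.12616184836716657), np.float64(0.07084831494012661), 80.7] -> xyz [0.0, 0.0, -0.02] rot [0.003, -0.002, -0.001] rows>= 1
[np.float64(0.510482), np.float64(0.16486399999999996), np.float64(0.07084831494012661), 92.07] -> xyz [0.05, 0.063, -0.0] rot [-0.0, -0.0, -0.198] rows>= 2
[np.float64(0.510482), np.float64(0.16486399999999996), np.float64(0.05234831494012661), 92.07] -> xyz [-0.0, 0.0, 0.018] rot [-0.0, -0.0, -0.0] rows>= 1
[np.float64(0.507892), np.float64(0.23481499999999997), np.float64(0.05234831494012661), 92.07] -> xyz [0.07, 0.0, 0.0] rot [-0.0, -0.0, -0.0] rows>= 2
```

Request:
{"fn": "carry_out", "kwargs": {"plan": [{"rot": [0.003,0,0],"xyz": [0,0,-0.01],"grip": 255},{"rot": [0.003,0,0],"xyz": [0,0,-0.02],"grip": 255},{"rot": [0.003,0,0],"xyz": [0,0,-0.02],"grip": 255}]}}

```text
clock: 17.45
tool_pos: [0.4398, 0.1261, 0.0712]
eef_rot: [0.762, 0.647, 0.001, -0.001]
contact_force: [0.1, 0.1, -3.0]
opening: 0.565
finger_force: 50.0
```

Request:
{"fn": "carry_out", "kwargs": {"plan": [{"rot": [0,0,-0.04],"xyz": [0.01,0.013,0],"grip": 255},{"rot": [0,0,-0.08],"xyz": [0.02,0.025,0],"grip": 255},{"rot": [0,0,-0.12],"xyz": [0.03,0.038,0],"grip": 255},{"rot": [0,0,-0.16],"xyz": [0.04,0.05,0],"grip": 255},{"rot": [0,0,-0.198],"xyz": [0.05,0.063,0],"grip": 255},{"rot": [0,0,-0.198],"xyz": [0.05,0.063,0],"grip": 255},{"rot": [0,0,-0.198],"xyz": [0.05,0.063,0],"grip": 255},{"rot": [0,0,-0.198],"xyz": [0.05,0.063,0],"grip": 255}]}}

```text
clock: 18.12
tool_pos: [0.5081, 0.1641, 0.0694]
eef_rot: [0.695, 0.719, -0.001, -0.001]
contact_force: [-0.9, -0.1, -3.4]
opening: 0.562
finger_force: 50.0
```

Request:
{"fn": "carry_out", "kwargs": {"plan": [{"rot": [0,0,0],"xyz": [0,0,0.008],"grip": 255},{"rot": [0,0,0],"xyz": [0,0,0.015],"grip": 255},{"rot": [0,0,0],"xyz": [0,0,0.018],"grip": 255},{"rot": [0,0,0],"xyz": [0,0,0.018],"grip": 255},{"rot": [0,0,0],"xyz": [0,0,0.018],"grip": 255},{"rot": [0,0,0],"xyz": [0,0,0.018],"grip": 255}]}}

```text
clock: 18.62
tool_pos: [0.5095, 0.1652, 0.0519]
eef_rot: [0.695, 0.719, -0.0, -0.001]
contact_force: [0.2, -0.3, -3.3]
opening: 0.563
finger_force: 50.0
```

```bash
python3 - <<'E'
from h import *
c=snap('scene','s7',(330,180,470,300),5)
S=cam('scene')
for L in (0,.01,.015,.02):
    P=[np.r_[stand(0,-.1),.096+L]]
    print(L,((w2px(S,P)-[330,180]+.5)*5-.5).round(0).tolist())
seq([(*stand(-.05,-.06),.052,92.07)],'meas')
E
```

```text
0 [[405.0, 292.0]]
0.01 [[409.0, 279.0]]
0.015 [[411.0, 272.0]]
0.02 [[413.0, 266.0]]
now [0.5096 0.1653 0.0519] cmd-meas mm [0. 0. 0.] deg 0.0 F [-0.3  0.5 -2.1] op 49.4 clk 18.7
[np.float64(0.507892), np.float64(0.23481499999999997), 0.052, 92.07] -> xyz [0.07, 0.001, 0.0] rot [-0.002, -0.002, -0.001] rows>= 2
```

View pics/s7.png

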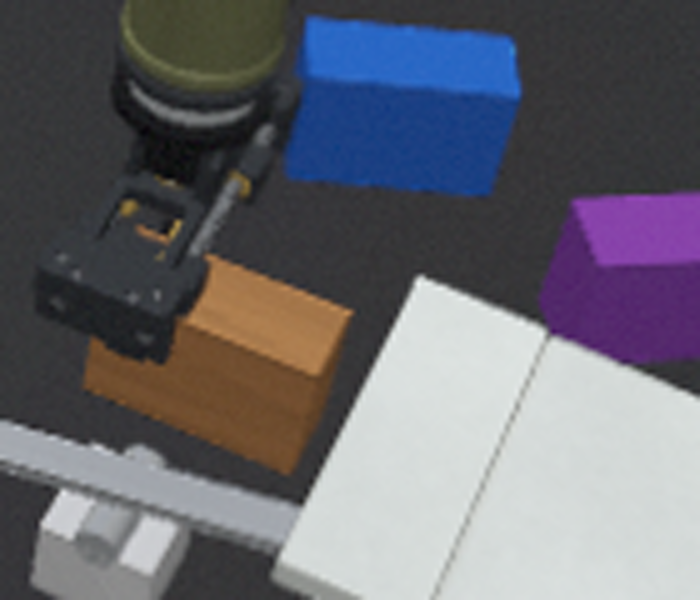

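The lip stays about 14 mm up, with its corner at (421,276). The block is lined up with its front top edge at (335,345). Next I push it in.

Request:
{"fn": "carry_out", "kwargs": {"plan": [{"rot": [0,0,0],"xyz": [0.012,0,0],"grip": 255},{"rot": [0,0,0],"xyz": [0.024,0,0],"grip": 255},{"rot": [0,0,0],"xyz": [0.036,0.001,0],"grip": 255},{"rot": [0,0,0],"xyz": [0.048,0.001,0],"grip": 255},{"rot": [0,0,0],"xyz": [0.06,0.001,0],"grip": 255},{"rot": [0,0,0],"xyz": [0.07,0.001,0],"grip": 255},{"rot": [0,0,0],"xyz": [0.07,0.001,0],"grip": 255},{"rot": [0,0,0],"xyz": [0.07,0.001,0],"grip": 255}]}}

```text
clock: 19.33
tool_pos: [0.5079, 0.2361, 0.0522]
eef_rot: [0.694, 0.72, 0.0, -0.001]
contact_force: [1.2, -1.6, -3.0]
opening: 0.564
finger_force: 50.0
```

Request:
{"fn": "carry_out", "kwargs": {"plan": [{"rot": [0,0,0],"xyz": [0,0,0.0015],"grip": 255},{"rot": [0,0,0],"xyz": [0,0,0.0015],"grip": 255},{"rot": [0,0,0],"xyz": [0,0,0.0015],"grip": 255},{"rot": [0,0,0],"xyz": [0,0,0.0015],"grip": 255}]}}

```text
clock: 19.67
tool_pos: [0.5082, 0.2345, 0.051]
eef_rot: [0.695, 0.719, -0.0, -0.001]
contact_force: [-1.7, -0.5, 3.1]
opening: 0.56
finger_force: 50.0
```

Request:
{"fn": "carry_out", "kwargs": {"plan": [{"rot": [0,0,0],"xyz": [0,0,0],"grip": 46},{"rot": [0,0,0],"xyz": [0,0,0],"grip": 46},{"rot": [0,0,0],"xyz": [0,0,0],"grip": 46},{"rot": [0,0,0],"xyz": [0,0,-0.02],"grip": 46},{"rot": [0,0,0],"xyz": [0,0,-0.06],"grip": 46},{"rot": [0,0,0],"xyz": [0,0,-0.1],"grip": 46},{"rot": [0,0,0],"xyz": [0,0,-0.1],"grip": 46},{"rot": [0,0,0],"xyz": [0,0,-0.1],"grip": 255}]}}

```text
clock: 20.33
tool_pos: [0.51, 0.2358, 0.1529]
eef_rot: [0.695, 0.719, 0.003, -0.0]
contact_force: [0.3, -0.2, -0.4]
opening: 0.767
finger_force: 0.0
```

```bash
python3 - <<'E'
from h import *
seq([(*stand(.02,-.03),.15,92.07),(*stand(.02,-.03),.115,92.07),(*stand(.02,-.03),.095,92.07)],'meas')
E
```

```text
now [0.51   0.2358 0.1529] cmd-meas mm [0. 0. 0.] deg 0.0 F [ 0.3 -0.2 -0.4] op 67.5 clk 20.3
[np.float64(0.535281), np.float64(0.305876), 0.15, 92.07] -> xyz [0.069, 0.028, 0.003] rot [0.003, -0.004, -0.002] rows>= 2
[np.float64(0.535281), np.float64(0.305876), 0.115, 92.07] -> xyz [0.0, -0.0, 0.035] rot [0.0, -0.0, 0.0] rows>= 1
[np.float64(0.535281), np.float64(0.305876), 0.095, 92.07] -> xyz [0.0, -0.0, 0.02] rot [0.0, -0.0, 0.0] rows>= 1
```

Request:
{"fn": "carry_out", "kwargs": {"plan": [{"rot": [0,0,0],"xyz": [0.023,0.009,0],"grip": 255},{"rot": [0,0,0],"xyz": [0.046,0.019,0],"grip": 255},{"rot": [0,0,0],"xyz": [0.069,0.028,0.003],"grip": 255},{"rot": [0,0,0],"xyz": [0.069,0.028,0.003],"grip": 255},{"rot": [0,0,0],"xyz": [0.069,0.028,0.003],"grip": 255},{"rot": [0,0,0],"xyz": [0.069,0.028,0.018],"grip": 255},{"rot": [0,0,0],"xyz": [0.069,0.028,0.033],"grip": 255},{"rot": [0,0,0],"xyz": [0.069,0.028,0.038],"grip": 255}]}}

```text
clock: 21.0
tool_pos: [0.5335, 0.3023, 0.1107]
eef_rot: [0.695, 0.719, -0.002, -0.0]
contact_force: [2.1, -3.5, 12.5]
opening: 0.167
finger_force: 5.9
```

Request:
{"fn": "carry_out", "kwargs": {"plan": [{"rot": [0,0,0],"xyz": [0,0,0.002],"grip": 255},{"rot": [0,0,0],"xyz": [0,0,0.004],"grip": 255},{"rot": [0,0,0],"xyz": [0,0,0.006],"grip": 255},{"rot": [0,0,0],"xyz": [0,0,0.008],"grip": 255},{"rot": [0,0,0],"xyz": [0,0,0.01],"grip": 255},{"rot": [0,0,0],"xyz": [0,0,0.012],"grip": 255},{"rot": [0,0,0],"xyz": [0,0,0.014],"grip": 255},{"rot": [0,0,0],"xyz": [0,0,0.016],"grip": 255}]}}

```text
clock: 21.67
tool_pos: [0.5351, 0.3026, 0.1016]
eef_rot: [0.695, 0.719, -0.0, 0.002]
contact_force: [-9.7, -10.4, 54.0]
opening: 0.006
finger_force: 27.0
```

```bash
python3 - <<'E'
from h import *
seq([],'meas')
E
```

```text
now [0.5351 0.3026 0.1016] cmd-meas mm [0. 0. 0.] deg 0.0 F [ -9.7 -10.4  54. ] op 0.5 clk 21.7
```

Request:
{"fn": "carry_out", "kwargs": {"plan": [{"rot": [0,0,0],"xyz": [0,0,-0.01],"grip": 255},{"rot": [0,0,0],"xyz": [0,0,-0.025],"grip": 255},{"rot": [0,0,0],"xyz": [0,0,-0.05],"grip": 255},{"rot": [0,0,0],"xyz": [0,0,-0.06],"grip": 255},{"rot": [0,0,0],"xyz": [0,0,-0.06],"grip": 255},{"rot": [0,0,0],"xyz": [0,0,-0.06],"grip": 130}]}}

```text
clock: 22.17
tool_pos: [0.534, 0.3042, 0.1566]
eef_rot: [0.695, 0.719, -0.0, -0.001]
contact_force: [0.1, 0.1, -1.1]
opening: 0.061
finger_force: 0.0
```

```bash
python3 - <<'E'
from h import *
c=snap('scene','s8',(300,170,470,300),4.6)
seq([(*stand(-.142,.062),.14,92.07,5.5)],'meas')
S=cam('scene')
for L in (0,.006):
    P=[np.r_[stand(0,-.1),.096+L]]
    print(L,((w2px(S,P)-[300,170]+.5)*4.6-.5).round(0).tolist())
E
```

```text
now [0.5335 0.304  0.1558] cmd-meas mm [0. 0. 0.] deg 0.0 F [-0.4  0.4 -0.5] op 8.9 clk 22.2
[np.float64(0.6332106), np.float64(0.14739339999999998), 0.14, 92.07, 5.5] -> xyz [-0.16, 0.094, 0.016] rot [-0.003, 0.096, -0.002] rows>= 5
0 [[510.0, 315.0]]
0.006 [[512.0, 308.0]]
```

View pics/s8.png

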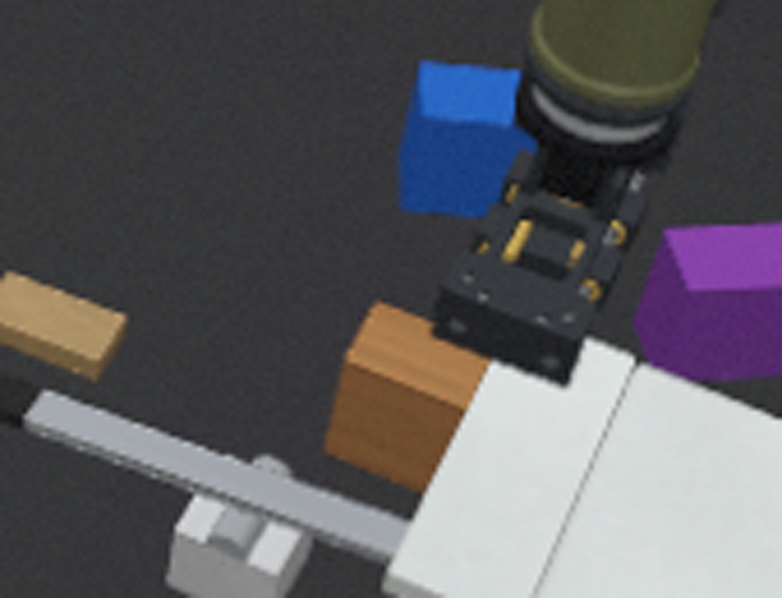

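The block is well under the lip, with the lip resting on it at (480,380), and the bar is still on the ridge. Next I collect the bar.

Request:
{"fn": "carry_out", "kwargs": {"plan": [{"rot": [0,0.02,0],"xyz": [-0.03,0.018,0],"grip": 130},{"rot": [0,0.04,0],"xyz": [-0.06,0.036,0],"grip": 130},{"rot": [0,0.06,0],"xyz": [-0.09,0.054,0.004],"grip": 130},{"rot": [0,0.08,0],"xyz": [-0.12,0.072,0.01],"grip": 130},{"rot": [-0.003,0.096,-0.002],"xyz": [-0.16,0.094,0.016],"grip": 130},{"rot": [-0.003,0.096,-0.002],"xyz": [-0.16,0.094,0.016],"grip": 130},{"rot": [-0.003,0.096,-0.002],"xyz": [-0.16,0.094,0.016],"grip": 130},{"rot": [-0.003,0.096,-0.002],"xyz": [-0.16,0.094,0.016],"grip": 130}]}}

```text
clock: 22.88
tool_pos: [0.6325, 0.1479, 0.1387]
eef_rot: [0.694, 0.719, 0.033, -0.036]
contact_force: [-0.1, 0.8, -0.1]
opening: 0.492
finger_force: 0.0
```

```bash
python3 - <<'E'
from h import *
seq([(*stand(-.142,.062),.062,92.07,5.5)],'meas')
E
```

```text
now [0.6325 0.1479 0.1387] cmd-meas mm [0. 0. 0.] deg 0.0 F [-0.1  0.8 -0.1] op 43.3 clk 22.9
[np.float64(0.6332106), np.float64(0.14739339999999998), 0.062, 92.07, 5.5] -> xyz [-0.008, 0.001, 0.076] rot [-0.001, -0.002, -0.0] rows>= 2
```

Request:
{"fn": "carry_out", "kwargs": {"plan": [{"rot": [0,0,0],"xyz": [-0.003,0,0.025],"grip": 130},{"rot": [0,0,0],"xyz": [-0.006,0,0.05],"grip": 130},{"rot": [0,0,0],"xyz": [-0.008,0.001,0.07],"grip": 130},{"rot": [0,0,0],"xyz": [-0.008,0.001,0.076],"grip": 130},{"rot": [0,0,0],"xyz": [-0.008,0.001,0.076],"grip": 130},{"rot": [0,0,0],"xyz": [-0.008,0.001,0.076],"grip": 130}]}}

```text
clock: 23.38
tool_pos: [0.6342, 0.1499, 0.0645]
eef_rot: [0.692, 0.72, 0.035, -0.035]
contact_force: [0.1, 0.3, 0.8]
opening: 0.487
finger_force: 0.0
```

Request:
{"fn": "carry_out", "kwargs": {"plan": [{"rot": [0,0,0],"xyz": [0,0,0],"grip": 255},{"rot": [0,0,0],"xyz": [0,0,0],"grip": 255},{"rot": [0,0,0],"xyz": [0,0,0],"grip": 255},{"rot": [0,0,0],"xyz": [0,0,0],"grip": 255},{"rot": [0,0,0],"xyz": [0,0,0],"grip": 255},{"rot": [0,0,0],"xyz": [0,0,0],"grip": 255}], "squeeze": 60}}

```text
clock: 23.88
tool_pos: [0.6337, 0.1483, 0.0649]
eef_rot: [0.693, 0.719, 0.034, -0.035]
contact_force: [-4.5, 0.1, 7.1]
opening: 0.257
finger_force: 60.0
```

```bash
python3 - <<'E'
from h import *
m=tool()[0]
seq([(m[0],m[1],m[2]+.007,92.07,0),(*stand(-.21,.062),m[2]+.007,92.07,0),(*stand(-.21,.062),.12,92.07,0),(.712,.08,.12,92.07,0)],'meas')
E
```

```text
now [0.6337 0.1483 0.0649] cmd-meas mm [0. 0. 0.] deg 0.0 F [-4.5  0.1  7.1] op 22.6 clk 23.9
[np.float64(0.6337459517365465), np.float64(0.14830372168801775), np.float64(0.07185989290302182), 92.07, 0] -> xyz [0.001, 0.0, -0.007] rot [0.0, -0.098, 0.001] rows>= 1
[np.float64(0.6357265999999999), np.float64(0.079441), np.float64(0.07185989290302182), 92.07, 0] -> xyz [-0.069, -0.001, 0.0] rot [0.001, 0.0, 0.0] rows>= 2
[np.float64(0.6357265999999999), np.float64(0.079441), 0.12, 92.07, 0] -> xyz [-0.0, 0.0, -0.048] rot [-0.0, 0.0, 0.0] rows>= 2
[0.712, 0.08, 0.12, 92.07, 0] -> xyz [-0.002, 0.077, -0.0] rot [-0.0, 0.0, 0.0] rows>= 2
```

Request:
{"fn": "carry_out", "kwargs": {"plan": [{"rot": [0,0,0],"xyz": [0,0,0],"grip": 130},{"rot": [0,0,0],"xyz": [0,0,0],"grip": 130},{"rot": [0,0,0],"xyz": [0,0,0.002],"grip": 130},{"rot": [0,0,0],"xyz": [0,0,0.004],"grip": 130},{"rot": [0,0,0],"xyz": [0,0,0.005],"grip": 130},{"rot": [0,0,0],"xyz": [0,0,0.005],"grip": 130},{"rot": [0,0,0],"xyz": [0,0,0.005],"grip": 130}]}}

```text
clock: 24.47
tool_pos: [0.6346, 0.1484, 0.0587]
eef_rot: [0.693, 0.719, 0.034, -0.035]
contact_force: [0.0, -0.1, 0.1]
opening: 0.491
finger_force: 0.0
```

Request:
{"fn": "carry_out", "kwargs": {"plan": [{"rot": [0,0,0],"xyz": [0,0,0],"grip": 255},{"rot": [0,0,0],"xyz": [0,0,0],"grip": 255},{"rot": [0,0,0],"xyz": [0,0,0],"grip": 255},{"rot": [0,0,0],"xyz": [0,0,0],"grip": 255},{"rot": [0,0,0],"xyz": [0,0,0],"grip": 255},{"rot": [0,0,0],"xyz": [0,0,0],"grip": 255}], "squeeze": 60}}

```text
clock: 24.97
tool_pos: [0.6342, 0.1484, 0.059]
eef_rot: [0.693, 0.719, 0.034, -0.035]
contact_force: [-0.7, -1.9, 1.4]
opening: 0.263
finger_force: 60.0
```

```bash
python3 - <<'E'
from h import *
m=tool()[0]
seq([(m[0],m[1],m[2]+.009,92.07,0),(*stand(-.21,.062),m[2]+.009,92.07,0),(*stand(-.21,.062),.12,92.07,0),(.712,.08,.12,92.07,0)],'meas')
E
```

```text
now [0.6342 0.1484 0.059 ] cmd-meas mm [0. 0. 0.] deg 0.0 F [-0.7 -1.9  1.4] op 23.2 clk 25.0
[np.float64(0.6342089102354632), np.float64(0.14838687622393332), np.float64(0.06799036519149226), 92.07, 0] -> xyz [0.001, 0.0, -0.009] rot [0.001, -0.097, 0.001] rows>= 1
[np.float64(0.6357265999999999), np.float64(0.079441), np.float64(0.06799036519149226), 92.07, 0] -> xyz [-0.069, -0.001, 0.0] rot [-0.0, -0.0, 0.0] rows>= 2
[np.float64(0.6357265999999999), np.float64(0.079441), 0.12, 92.07, 0] -> xyz [-0.0, 0.0, -0.052] rot [-0.0, -0.0, 0.0] rows>= 2
[0.712, 0.08, 0.12, 92.07, 0] -> xyz [-0.002, 0.076, 0.0] rot [-0.0, -0.0, 0.0] rows>= 2
```

Request:
{"fn": "carry_out", "kwargs": {"plan": [{"rot": [0,-0.03,0],"xyz": [0,0,-0.003],"grip": 255},{"rot": [0,-0.065,0],"xyz": [0.001,0,-0.006],"grip": 255},{"rot": [0.001,-0.097,0],"xyz": [0.001,0,-0.009],"grip": 255},{"rot": [0.001,-0.097,0],"xyz": [0.001,0,-0.009],"grip": 255},{"rot": [0.001,-0.097,0],"xyz": [0.001,0,-0.009],"grip": 255},{"rot": [0.001,-0.097,0],"xyz": [0.001,0,-0.009],"grip": 255}]}}

```text
clock: 25.47
tool_pos: [0.6342, 0.1477, 0.0672]
eef_rot: [0.694, 0.72, -0.0, -0.0]
contact_force: [-0.1, -0.2, -5.9]
opening: 0.261
finger_force: 60.0
```

Request:
{"fn": "carry_out", "kwargs": {"plan": [{"rot": [0,0,0],"xyz": [-0.02,0,0],"grip": 255},{"rot": [0,0,0],"xyz": [-0.045,0,0],"grip": 255},{"rot": [0,0,0],"xyz": [-0.069,-0.001,0],"grip": 255},{"rot": [0,0,0],"xyz": [-0.069,-0.001,0],"grip": 255},{"rot": [0,0,0],"xyz": [-0.069,-0.001,0],"grip": 255},{"rot": [0,0,0],"xyz": [-0.069,-0.001,-0.025],"grip": 255},{"rot": [0,0,0],"xyz": [-0.069,-0.001,-0.052],"grip": 255},{"rot": [0,0,0],"xyz": [-0.069,-0.001,-0.052],"grip": 255}]}}

```text
clock: 26.13
tool_pos: [0.6393, 0.0817, 0.1246]
eef_rot: [0.694, 0.72, 0.005, 0.002]
contact_force: [2.4, 0.5, -3.7]
opening: 0.264
finger_force: 60.0
```

Request:
{"fn": "carry_out", "kwargs": {"plan": [{"rot": [0,0,0],"xyz": [0,0.02,0],"grip": 255},{"rot": [0,0,0],"xyz": [0,0.04,0],"grip": 255},{"rot": [0,0,0],"xyz": [-0.001,0.06,0],"grip": 255},{"rot": [0,0,0],"xyz": [-0.002,0.076,0],"grip": 255},{"rot": [0,0,0],"xyz": [-0.002,0.076,0],"grip": 255},{"rot": [0,0,0],"xyz": [-0.002,0.076,0],"grip": 255}]}}

```text
clock: 26.63
tool_pos: [0.7118, 0.0807, 0.1184]
eef_rot: [0.694, 0.72, 0.0, -0.001]
contact_force: [0.0, -0.0, -5.5]
opening: 0.262
finger_force: 60.0
```

```bash
python3 - <<'E'
from h import *
seq([(.712,.08,.02,92.07,0),(.712,.08,.003,92.07,0)],'meas'); print(r.get_state()['moment'].round(2))
E
```

```text
now [0.7118 0.0807 0.1184] cmd-meas mm [0. 0. 0.] deg 0.0 F [ 0.  -0.  -5.5] op 23.1 clk 26.6
[0.712, 0.08, 0.02, 92.07, 0] -> xyz [-0.001, 0.0, 0.098] rot [-0.001, -0.001, 0.001] rows>= 3
[0.712, 0.08, 0.003, 92.07, 0] -> xyz [0.0, 0.0, 0.017] rot [0.0, -0.0, -0.0] rows>= 1
[-0.08 -0.03 -0.  ]
```

Request:
{"fn": "carry_out", "kwargs": {"plan": [{"rot": [0,0,0],"xyz": [0,0,0.035],"grip": 255},{"rot": [0,0,0],"xyz": [0,0,0.07],"grip": 255},{"rot": [0,0,0],"xyz": [0,0,0.098],"grip": 255},{"rot": [0,0,0],"xyz": [0,0,0.106],"grip": 255},{"rot": [0,0,0],"xyz": [0,0,0.111],"grip": 255},{"rot": [0,0,0],"xyz": [0,0,0.115],"grip": 255},{"rot": [0,0,0],"xyz": [0,0,0.115],"grip": 255},{"rot": [0,0,0],"xyz": [0,0,0.115],"grip": 255}]}}

```text
clock: 27.3
tool_pos: [0.7135, 0.0809, 0.0069]
eef_rot: [0.694, 0.72, 0.002, 0.001]
contact_force: [-0.3, -1.0, -4.2]
opening: 0.265
finger_force: 60.0
```

Request:
{"fn": "carry_out", "kwargs": {"plan": [{"rot": [0,0,0],"xyz": [0,0,0],"grip": 255},{"rot": [0,0,0],"xyz": [0,0,0],"grip": 130},{"rot": [0,0,0],"xyz": [0,0,0],"grip": 130},{"rot": [0,0,0],"xyz": [0,0,0],"grip": 130},{"rot": [0,0,0],"xyz": [0,0,-0.03],"grip": 130},{"rot": [0,0,0],"xyz": [0,0,-0.07],"grip": 130},{"rot": [0,0,0],"xyz": [0,0,-0.11],"grip": 130},{"rot": [0,0,0],"xyz": [0,0,-0.15],"grip": 130}]}}

```text
clock: 27.97
tool_pos: [0.7122, 0.0805, 0.1575]
eef_rot: [0.694, 0.72, 0.001, 0.0]
contact_force: [0.5, 0.9, 0.2]
opening: 0.49
finger_force: 0.0
```

```bash
python3 - <<'E'
from h import *
c=snap('top','t9',(160,100,440,300),2.85)
seq([(.60,-.12,.2,92)],'meas')
E
```

```text
now [0.7173 0.0822 0.1673] cmd-meas mm [0. 0. 0.] deg 0.0 F [1.9 1.1 5. ] op 42.9 clk 28.0
[0.6, -0.12, 0.2, 92] -> xyz [-0.198, -0.124, -0.036] rot [0.016, -0.005, 0.001] rows>= 6
```

View pics/t9.png

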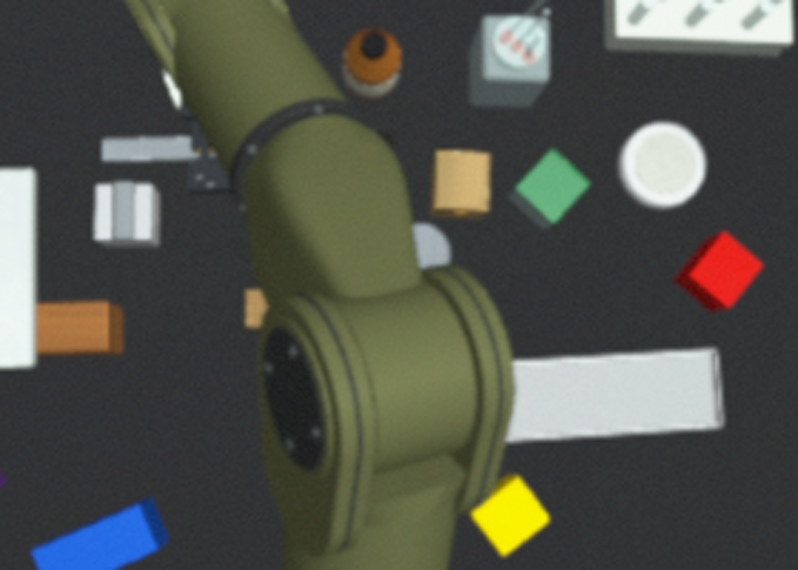

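The bar lies flat and clear, with its end at (105,150) and the fulcrum at (127,213). The case at (461,182) and dish at (552,187) have not moved. Next I pack the case.

Request:
{"fn": "carry_out", "kwargs": {"plan": [{"rot": [0.016,-0.005,0],"xyz": [-0.03,0,0],"grip": 30},{"rot": [0.016,-0.005,0],"xyz": [-0.06,0,0],"grip": 30},{"rot": [0.016,-0.005,0],"xyz": [-0.1,-0.02,0],"grip": 30},{"rot": [0.016,-0.005,0],"xyz": [-0.14,-0.03,0],"grip": 30},{"rot": [0.016,-0.005,0],"xyz": [-0.18,-0.04,0],"grip": 30},{"rot": [0.016,-0.005,0],"xyz": [-0.22,-0.05,0],"grip": 30},{"rot": [0.016,-0.005,0],"xyz": [-0.23,-0.055,0],"grip": 30},{"rot": [0.016,-0.005,0],"xyz": [-0.23,-0.055,0],"grip": 30}]}}

```text
clock: 28.68
tool_pos: [0.6642, -0.1592, 0.155]
eef_rot: [0.697, 0.717, -0.009, -0.002]
contact_force: [-0.5, 1.1, 0.1]
opening: 0.884
finger_force: 0.0
```

Request:
{"fn": "carry_out", "kwargs": {"plan": [{"rot": [0,0,0],"xyz": [0,0,0],"grip": 30},{"rot": [0,0,0],"xyz": [0,0,0],"grip": 30},{"rot": [0,0,0],"xyz": [0,0,0],"grip": 30},{"rot": [0,0,0],"xyz": [0,0,0],"grip": 30}]}}

```text
clock: 29.02
tool_pos: [0.6664, -0.1488, 0.1551]
eef_rot: [0.693, 0.721, -0.006, -0.004]
contact_force: [-0.4, 0.9, -0.2]
opening: 0.882
finger_force: 0.0
```

```bash
cat >> h.py <<'E'
def box(cx,cy,yaw,a,b,z):
    y=np.radians(yaw);u=np.array([np.cos(y),np.sin(y)]);v=np.array([-u[1],u[0]])
    return [np.r_[np.array([cx,cy])+i*a/2*u+j*b/2*v,z] for i,j in((1,1),(1,-1),(-1,-1),(-1,1))]
E
python3 - <<'E'
from h import *
c=snap('wrist','w10'); im=cv2.imread('pics/w10_raw.png')
cv2.polylines(im,[w2px(c,box(.6702,-.1488,-1.5,.062,.056,.058)).round().astype(int)],True,(0,0,255),1)
cv2.polylines(im,[w2px(c,box(.712,.081,92,.32,.024,.01)).round().astype(int)],True,(0,255,0),1)
a=np.linspace(0,6.28,40)
cv2.polylines(im,[w2px(c,np.c_[.5914+.031*np.cos(a),-.104+.031*np.sin(a),a*0+.058]).round().astype(int)],True,(255,0,0),1)
cv2.imwrite('pics/w10o.png',im)
seq([(.6702,-.1488,.032,88.5),(.6702,-.1488,.13,88.5)],'meas')
E
```

```text
now [ 0.6662 -0.1494  0.155 ] cmd-meas mm [0. 0. 0.] deg 0.0 F [-0.8 -0.  -0.1] op 77.6 clk 29.1
[0.6702, -0.1488, 0.032, 88.5] -> xyz [0.001, 0.006, 0.123] rot [-0.015, 0.004, 0.066] rows>= 3
[0.6702, -0.1488, 0.13, 88.5] -> xyz [-0.0, -0.0, -0.098] rot [0.0, -0.0, -0.0] rows>= 3
```

View pics/w10o.png

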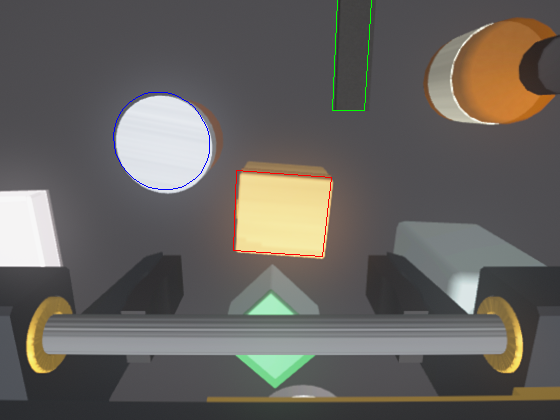

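The case is at (283,213), the jar at (163,143) and the bar end at (348,110), all where I measured them. The square bottle with sticks at (437,250) is too close to the hand body for this case grasp. I'll take the dish first.

```bash
python3 - <<'E'
from h import *
seq([(.6665,-.2449,.15,46)],'meas')
E
```

```text
now [ 0.6662 -0.1494  0.155 ] cmd-meas mm [0. 0. 0.] deg 0.0 F [-0.8 -0.  -0.1] op 77.6 clk 29.1
[0.6665, -0.2449, 0.15, 46] -> xyz [-0.095, -0.003, 0.005] rot [-0.013, 0.009, 0.808] rows>= 7
```

Request:
{"fn": "carry_out", "kwargs": {"plan": [{"rot": [-0.003,0,0.11],"xyz": [-0.015,0,0],"grip": 30},{"rot": [-0.003,0,0.22],"xyz": [-0.03,0,0],"grip": 30},{"rot": [-0.006,0.003,0.33],"xyz": [-0.045,-0.001,0],"grip": 30},{"rot": [-0.006,0.005,0.44],"xyz": [-0.06,-0.002,0.002],"grip": 30},{"rot": [-0.01,0.007,0.56],"xyz": [-0.075,-0.003,0.004],"grip": 30},{"rot": [-0.013,0.009,0.68],"xyz": [-0.095,-0.003,0.005],"grip": 30},{"rot": [-0.013,0.009,0.808],"xyz": [-0.095,-0.003,0.005],"grip": 30},{"rot": [-0.013,0.009,0.808],"xyz": [-0.095,-0.003,0.005],"grip": 30}]}}

```text
clock: 29.73
tool_pos: [0.6661, -0.2474, 0.1502]
eef_rot: [0.922, 0.387, -0.001, 0.001]
contact_force: [0.7, 0.9, -0.5]
opening: 0.881
finger_force: 0.0
```

Request:
{"fn": "carry_out", "kwargs": {"plan": [{"rot": [0,0,0],"xyz": [0,0,0],"grip": 30},{"rot": [0,0,0],"xyz": [0,0,0],"grip": 30},{"rot": [0,0,0],"xyz": [0,0,0],"grip": 30},{"rot": [0,0,0],"xyz": [0,0,0],"grip": 30}]}}

```text
clock: 30.07
tool_pos: [0.6663, -0.2455, 0.1503]
eef_rot: [0.921, 0.391, -0.0, 0.0]
contact_force: [0.2, -0.8, -0.4]
opening: 0.881
finger_force: 0.0
```

```bash
python3 - <<'E'
from h import *
c=snap('wrist','w11'); im=cv2.imread('pics/w11_raw.png')
# green lid check
h=cv2.cvtColor(im,cv2.COLOR_BGR2HSV); m=cv2.inRange(h,(50,90,90),(85,255,255)); m=cv2.morphologyEx(m,cv2.MORPH_OPEN,np.ones((5,5)))
k=max(cv2.findContours(m,0,2)[0],key=cv2.contourArea); b=cv2.boxPoints(cv2.minAreaRect(k))
w=px2w(c,b,.058)[:,:2]; e=np.roll(w,-1,0)-w; print('dish',w.mean(0),np.linalg.norm(e,axis=1),np.degrees(np.arctan2(e[:,1],e[:,0])))
seq([(.6665,-.2449,.032,46)],'meas')
E
```

```text
dish [ 0.70490281 -0.26905671] [0.05645702 0.05983845 0.05679848 0.06354583] [  46.02133876  -44.74691376 -130.23904177  135.09905837]
now [ 0.6663 -0.2459  0.1503] cmd-meas mm [0. 0. 0.] deg 0.0 F [-0.4  0.5 -0.6] op 77.6 clk 30.1
[0.6665, -0.2449, 0.032, 46] -> xyz [0.001, -0.001, 0.118] rot [0.0, 0.001, -0.001] rows>= 3
```

```bash
python3 - <<'E'
from h import *
c=cam('top'); f=lambda u,v:(160+u/2.85,100+v/2.85)
print('rack base',px2w(c,[f(605,50),f(790,55)],0).round(3)); print('diff base',px2w(c,[f(470,105),f(530,105)],0).round(3)); print('diff top front',px2w(c,[f(482,80),f(550,80)],.08).round(3))
print('petri',px2w(c,[f(663,165)],.028))
im=r.snapshot('top')[:,:,::-1]; cv2.imwrite('pics/t12_raw.png',im)
h=cv2.cvtColor(np.ascontiguousarray(im),cv2.COLOR_BGR2HSV); m=cv2.inRange(h,(50,60,60),(85,255,255))
for k in sorted(cv2.findContours(m,0,2)[0],key=cv2.contourArea)[-2:]:
    R_=cv2.minAreaRect(k); w=px2w(c,cv2.boxPoints(R_),.058)[:,:2]; print('green',cv2.contourArea(k),w.mean(0),R_[1],R_[2])
E
```

```text
rack base [[ 0.834 -0.319  0.   ]
 [ 0.836 -0.536  0.   ]]
diff base [[ 0.766 -0.165  0.   ]
 [ 0.768 -0.232  0.   ]]
diff top front [[ 0.772 -0.167  0.08 ]
 [ 0.774 -0.239  0.08 ]]
petri [[ 0.69698158 -0.37469812  0.028     ]]
green 19.0 [ 0.70561629 -0.23413142] (2.8284268379211426, 7.071067810058594) 45.0
```

The dish has been knocked to about (.705, -.269). I move over it and re-measure.

```bash
python3 - <<'E'
from h import *
seq([(.705,-.269,.15,45.5)],'meas')
E
```

```text
now [ 0.6662 -0.2461  0.1503] cmd-meas mm [0. 0. 0.] deg 0.0 F [-0.3 -0.2  0.2] op 77.5 clk 30.2
[0.705, -0.269, 0.15, 45.5] -> xyz [0.011, 0.044, 0.0] rot [0.001, 0.001, 0.007] rows>= 2
```

Request:
{"fn": "carry_out", "kwargs": {"plan": [{"rot": [0,0,0.007],"xyz": [0.005,0.022,0],"grip": 30},{"rot": [0,0,0.007],"xyz": [0.011,0.044,0],"grip": 30},{"rot": [0,0,0.007],"xyz": [0.011,0.044,0],"grip": 30},{"rot": [0,0,0.007],"xyz": [0.011,0.044,0],"grip": 30},{"rot": [0,0,0.007],"xyz": [0.011,0.044,0],"grip": 30},{"rot": [0,0,0.007],"xyz": [0.011,0.044,0],"grip": 30}]}}

```text
clock: 30.67
tool_pos: [0.7046, -0.2687, 0.1502]
eef_rot: [0.922, 0.386, -0.001, 0.0]
contact_force: [-0.2, 0.2, 0.8]
opening: 0.879
finger_force: 0.0
```

```bash
cat >> h.py <<'E'
def green(name):
    c=snap('wrist',name); im=cv2.imread(f'pics/{name}_raw.png')
    h=cv2.cvtColor(im,cv2.COLOR_BGR2HSV); m=cv2.inRange(h,(50,90,90),(85,255,255)); m=cv2.morphologyEx(m,cv2.MORPH_OPEN,np.ones((5,5)))
    k=max(cv2.findContours(m,0,2)[0],key=cv2.contourArea); b=cv2.boxPoints(cv2.minAreaRect(k))
    w=px2w(c,b,.058)[:,:2]; e=np.roll(w,-1,0)-w; print('dish',w.mean(0),np.linalg.norm(e,axis=1),np.degrees(np.arctan2(e[:,1],e[:,0])),b.round().tolist())
    return w.mean(0)
E
python3 - <<'E'
from h import *
w=green('w13')
seq([(*w,.032,45.5)],'meas')
E
```

```text
dish [ 0.70442744 -0.26858422] [0.05887106 0.05624678 0.06248675 0.05624803] [ -44.51549196 -132.6828842   135.48512118   43.63339999] [[228.0, 175.0], [320.0, 175.0], [320.0, 257.0], [228.0, 257.0]]
now [ 0.7047 -0.2688  0.1504] cmd-meas mm [0. 0. 0.] deg 0.0 F [-0.4  0.1  0. ] op 77.7 clk 30.7
[np.float64(0.7044274360320297), np.float64(-0.26858422154212536), 0.032, 45.5] -> xyz [0.0, -0.0, 0.118] rot [-0.0, 0.001, -0.001] rows>= 3
```

Request:
{"fn": "carry_out", "kwargs": {"plan": [{"rot": [0,0,0],"xyz": [0,0,0.035],"grip": 30},{"rot": [0,0,0],"xyz": [0,0,0.07],"grip": 30},{"rot": [0,0,0],"xyz": [0,0,0.1],"grip": 30},{"rot": [0,0,0],"xyz": [0,0,0.114],"grip": 30},{"rot": [0,0,0],"xyz": [0,0,0.118],"grip": 30},{"rot": [0,0,0],"xyz": [0,0,0.118],"grip": 30},{"rot": [0,0,0],"xyz": [0,0,0.118],"grip": 30}]}}

```text
clock: 31.3
tool_pos: [0.7067, -0.2698, 0.0343]
eef_rot: [0.922, 0.386, 0.001, 0.001]
contact_force: [0.1, -0.4, 0.4]
opening: 0.881
finger_force: 0.0
```

Request:
{"fn": "carry_out", "kwargs": {"plan": [{"rot": [0,0,0],"xyz": [0,0,0],"grip": 255},{"rot": [0,0,0],"xyz": [0,0,0],"grip": 255},{"rot": [0,0,0],"xyz": [0,0,0],"grip": 255},{"rot": [0,0,0],"xyz": [0,0,0],"grip": 255},{"rot": [0,0,0],"xyz": [0,0,0],"grip": 255},{"rot": [0,0,0],"xyz": [0,0,0],"grip": 255}], "squeeze": 40}}

```text
clock: 31.8
tool_pos: [0.706, -0.2694, 0.034]
eef_rot: [0.922, 0.386, 0.0, 0.001]
contact_force: [-1.6, 0.5, 6.4]
opening: 0.662
finger_force: 40.0
```

Request:
{"fn": "carry_out", "kwargs": {"plan": [{"rot": [0,0,0],"xyz": [0,0,-0.02],"grip": 255},{"rot": [0,0,0],"xyz": [0,0,-0.05],"grip": 255},{"rot": [0,0,0],"xyz": [0,0,-0.08],"grip": 255},{"rot": [0,0,0],"xyz": [0,0,-0.118],"grip": 255},{"rot": [0,0,0],"xyz": [0,0,-0.118],"grip": 255},{"rot": [0,0,0],"xyz": [0,0,-0.118],"grip": 255}]}}

```text
clock: 32.3
tool_pos: [0.707, -0.27, 0.1533]
eef_rot: [0.923, 0.386, 0.002, 0.002]
contact_force: [0.2, -0.6, -2.6]
opening: 0.664
finger_force: 40.0
```

```bash
python3 - <<'E'
from h import *
T=np.array([.4444,-.2931]); t=np.array([np.cos(np.radians(94.2)),np.sin(np.radians(94.2))]); p=T-.085*t
seq([(.56,-.33,.15,75),(*p,.15,94.2),(*p,.045,94.2),(*p,.037,94.2)],'meas')
E
```

```text
now [ 0.707  -0.27    0.1533] cmd-meas mm [0. 0. 0.] deg 0.0 F [ 0.2 -0.6 -2.6] op 58.5 clk 32.3
[0.56, -0.33, 0.15, 75] -> xyz [-0.146, -0.063, 0.003] rot [0.006, 0.0, -0.517] rows>= 5
[np.float64(0.4506252467558487), np.float64(-0.37787173056407897), 0.15, 94.2] -> xyz [-0.075, -0.093, -0.0] rot [0.0, 0.0, -0.335] rows>= 3
[np.float64(0.4506252467558487), np.float64(-0.37787173056407897), 0.045, 94.2] -> xyz [0.0, 0.0, 0.105] rot [0.0, 0.0, 0.0] rows>= 3
[np.float64(0.4506252467558487), np.float64(-0.37787173056407897), 0.037, 94.2] -> xyz [0.0, 0.0, 0.008] rot [0.0, 0.0, 0.0] rows>= 1
```

Request:
{"fn": "carry_out", "kwargs": {"plan": [{"rot": [0,0,-0.1],"xyz": [-0.029,-0.013,0],"grip": 255},{"rot": [0,0,-0.2],"xyz": [-0.058,-0.025,0],"grip": 255},{"rot": [0.002,0,-0.3],"xyz": [-0.088,-0.038,0],"grip": 255},{"rot": [0.004,0,-0.41],"xyz": [-0.117,-0.05,0.002],"grip": 255},{"rot": [0.006,0,-0.517],"xyz": [-0.146,-0.063,0.003],"grip": 255},{"rot": [0.006,0,-0.517],"xyz": [-0.146,-0.063,0.003],"grip": 255},{"rot": [0.006,0,-0.517],"xyz": [-0.146,-0.063,0.003],"grip": 255}]}}

```text
clock: 32.88
tool_pos: [0.554, -0.331, 0.1453]
eef_rot: [0.794, 0.607, -0.004, -0.004]
contact_force: [-0.1, 0.8, -1.7]
opening: 0.664
finger_force: 40.0
```

Request:
{"fn": "carry_out", "kwargs": {"plan": [{"rot": [0,0,-0.08],"xyz": [-0.019,-0.023,0],"grip": 255},{"rot": [0,0,-0.16],"xyz": [-0.038,-0.046,0],"grip": 255},{"rot": [0,0,-0.25],"xyz": [-0.057,-0.07,0],"grip": 255},{"rot": [0,0,-0.335],"xyz": [-0.075,-0.093,0],"grip": 255},{"rot": [0,0,-0.335],"xyz": [-0.075,-0.093,0],"grip": 255},{"rot": [0,0,-0.335],"xyz": [-0.075,-0.093,0],"grip": 255},{"rot": [0,0,-0.335],"xyz": [-0.075,-0.093,0],"grip": 255},{"rot": [0,0,-0.335],"xyz": [-0.075,-0.093,0],"grip": 255}]}}

```text
clock: 33.55
tool_pos: [0.4508, -0.3762, 0.1477]
eef_rot: [0.68, 0.733, -0.0, -0.002]
contact_force: [0.4, 0.2, -2.0]
opening: 0.667
finger_force: 40.0
```

```bash
python3 - <<'E'
from h import *
T=np.array([.4444,-.2931]); t=np.array([np.cos(np.radians(94.2)),np.sin(np.radians(94.2))]); p=T-.085*t
seq([(*p,.08,94.2),(*p,.038,94.2)],'meas')
E
```

```text
now [ 0.4508 -0.3762  0.1477] cmd-meas mm [0. 0. 0.] deg 0.0 F [ 0.4  0.2 -2. ] op 58.7 clk 33.5
[np.float64(0.4506252467558487), np.float64(-0.37787173056407897), 0.08, 94.2] -> xyz [-0.002, -0.0, 0.068] rot [-0.003, -0.003, 0.002] rows>= 2
[np.float64(0.4506252467558487), np.float64(-0.37787173056407897), 0.038, 94.2] -> xyz [0.0, -0.0, 0.042] rot [-0.0, -0.0, 0.0] rows>= 2
```

Request:
{"fn": "carry_out", "kwargs": {"plan": [{"rot": [0,0,0],"xyz": [-0.002,0,0.03],"grip": 255},{"rot": [0,0,0],"xyz": [-0.002,0,0.06],"grip": 255},{"rot": [0,0,0],"xyz": [-0.002,0,0.085],"grip": 255},{"rot": [0,0,0],"xyz": [-0.002,0,0.1],"grip": 255},{"rot": [0,0,0],"xyz": [-0.002,0,0.107],"grip": 255},{"rot": [0,0,0],"xyz": [-0.002,0,0.11],"grip": 255},{"rot": [0,0,0],"xyz": [-0.002,0,0.11],"grip": 255},{"rot": [0,0,0],"xyz": [-0.002,0,0.11],"grip": 255}]}}

```text
clock: 34.22
tool_pos: [0.4501, -0.3788, 0.0386]
eef_rot: [0.68, 0.733, -0.001, -0.002]
contact_force: [0.3, 0.1, -2.0]
opening: 0.664
finger_force: 40.0
```

Request:
{"fn": "carry_out", "kwargs": {"plan": [{"rot": [0,0,0],"xyz": [0,0,0.001],"grip": 255},{"rot": [0,0,0],"xyz": [0,0,0.001],"grip": 30},{"rot": [0,0,0],"xyz": [0,0,0.001],"grip": 30},{"rot": [0,0,0],"xyz": [0,0,0.001],"grip": 30},{"rot": [0,0,0],"xyz": [0,0,-0.03],"grip": 30},{"rot": [0,0,0],"xyz": [0,0,-0.07],"grip": 30},{"rot": [0,0,0],"xyz": [0,0,-0.11],"grip": 30},{"rot": [0,0,0],"xyz": [0,0,-0.11],"grip": 30}]}}

```text
clock: 34.88
tool_pos: [0.4534, -0.3816, 0.155]
eef_rot: [0.681, 0.733, 0.0, 0.004]
contact_force: [0.5, -0.1, -0.5]
opening: 0.882
finger_force: 0.0
```

```bash
python3 - <<'E'
from h import *
# expected top-camera pixels vs patch for jar & case: measure by colour
c=cam('top'); im=np.ascontiguousarray(r.snapshot('top')[:,:,::-1]); cv2.imwrite('pics/t14.png',im)
h=cv2.cvtColor(im,cv2.COLOR_BGR2HSV)
for n,lo,hi in(('wood',(10,70,90),(25,200,255)),('green',(50,60,60),(85,255,255))):
    m=cv2.inRange(h,lo,hi)
    for k in cv2.findContours(m,0,2)[0]:
        if cv2.contourArea(k)>60:
            R_=cv2.minAreaRect(k); print(n,np.round(R_[0],1),np.round(R_[1],1),round(R_[2],1),px2w(c,[R_[0]],.058)[0,:2].round(4))
g=cv2.cvtColor(im,cv2.COLOR_BGR2GRAY)[150:225,270:345]
print(cv2.HoughCircles(cv2.resize(g,None,fx=4,fy=4),cv2.HOUGH_GRADIENT,1,100,param1=80,param2=15,minRadius=34,maxRadius=50))
seq([(.53,-.2,.16,94),(.5914,-.104,.16,94)],'meas')
E
```

```text
wood [  2.5 354.5] [73.  5.] 90.0 [0.0615 0.8306]
wood [187.5 214. ] [18. 29.] 90.0 [0.5097 0.2503]
wood [259. 207.] [14. 26.] 90.0 [0.534  0.0378]
wood [  4.  221.5] [43.  8.] 90.0 [0.4755 0.8367]
wood [322.  163.5] [23. 20.] 90.0 [ 0.6684 -0.149 ]
wood [290.5 120.5] [17. 19.] 90.0 [ 0.7995 -0.0524]
[[[148.5 155.5  42.7]]]
now [ 0.4518 -0.3811  0.152 ] cmd-meas mm [0. 0. 0.] deg 0.0 F [ 0.  -0.6 -0.3] op 77.9 clk 34.9
[0.53, -0.2, 0.16, 94] -> xyz [0.175, 0.091, -0.008] rot [0.002, 0.003, 0.003] rows>= 5
[0.5914, -0.104, 0.16, 94] -> xyz [0.091, 0.068, -0.0] rot [0.0, 0.0, 0.0] rows>= 3
```

```bash
python3 - <<'E'
from h import *
seq([(.53,-.2,.15,105),(.592,-.104,.15,115)],'meas')
E
```

```text
now [ 0.4518 -0.3811  0.152 ] cmd-meas mm [0. 0. 0.] deg 0.0 F [ 0.  -0.6 -0.3] op 77.9 clk 34.9
[0.53, -0.2, 0.15, 105] -> xyz [0.175, 0.091, 0.002] rot [0.002, 0.003, -0.189] rows>= 5
[0.592, -0.104, 0.15, 115] -> xyz [0.076, 0.085, -0.0] rot [-0.0, 0.0, -0.174] rows>= 3
```

Request:
{"fn": "carry_out", "kwargs": {"plan": [{"rot": [0,0,-0.04],"xyz": [0.035,0.018,0],"grip": 30},{"rot": [0,0,-0.08],"xyz": [0.07,0.036,0],"grip": 30},{"rot": [0,0,-0.12],"xyz": [0.105,0.054,0],"grip": 30},{"rot": [0,0,-0.16],"xyz": [0.14,0.073,0.001],"grip": 30},{"rot": [0.002,0.003,-0.189],"xyz": [0.175,0.091,0.002],"grip": 30},{"rot": [0.002,0.003,-0.189],"xyz": [0.175,0.091,0.002],"grip": 30},{"rot": [0.002,0.003,-0.189],"xyz": [0.175,0.091,0.002],"grip": 30}]}}

```text
clock: 35.52
tool_pos: [0.5275, -0.1951, 0.1451]
eef_rot: [0.606, 0.795, -0.0, -0.005]
contact_force: [-0.4, -0.0, 0.3]
opening: 0.882
finger_force: 0.0
```

Request:
{"fn": "carry_out", "kwargs": {"plan": [{"rot": [0,0,-0.05],"xyz": [0.025,0.028,0],"grip": 30},{"rot": [0,0,-0.11],"xyz": [0.05,0.057,0],"grip": 30},{"rot": [0,0,-0.174],"xyz": [0.076,0.085,0],"grip": 30},{"rot": [0,0,-0.174],"xyz": [0.076,0.085,0],"grip": 30},{"rot": [0,0,-0.174],"xyz": [0.076,0.085,0],"grip": 30},{"rot": [0,0,-0.174],"xyz": [0.076,0.085,0],"grip": 30},{"rot": [0,0,-0.174],"xyz": [0.076,0.085,0],"grip": 30},{"rot": [0,0,-0.174],"xyz": [0.076,0.085,0],"grip": 30}]}}

```text
clock: 36.18
tool_pos: [0.588, -0.1055, 0.1453]
eef_rot: [0.538, 0.843, -0.001, -0.005]
contact_force: [0.1, 0.4, -0.5]
opening: 0.884
finger_force: 0.0
```

```bash
python3 - <<'E'
from h import *
c=snap('wrist','w15'); g=cv2.medianBlur(cv2.imread('pics/w15_raw.png',0),5)
e=w2px(c,[[.592,-.104,.058]])[0]; print('expected px',e.round(1))
o=cv2.HoughCircles(g,cv2.HOUGH_GRADIENT,1,60,param1=80,param2=20,minRadius=38,maxRadius=60)
for k in o[0][:4]: print(k, px2w(c,[k[:2]],.058)[0,:2].round(4))
seq([(.592,-.104,.034,115)],'meas')
E
```

```text
expected px [279.9 219.4]
[280.5 221.5  47.4] [ 0.593  -0.1051]
[467.5 340.5  55. ] [ 0.7508 -0.1288]
[ 82.5 339.5  49.4] [ 0.5019 -0.2445]
now [ 0.5882 -0.1051  0.1455] cmd-meas mm [0. 0. 0.] deg 0.0 F [-1.   0.4  0.2] op 77.6 clk 36.2
[0.592, -0.104, 0.034, 115] -> xyz [-0.001, 0.005, 0.111] rot [-0.007, -0.007, -0.002] rows>= 3
```

Request:
{"fn": "carry_out", "kwargs": {"plan": [{"rot": [-0.007,-0.007,0],"xyz": [-0.001,0.005,0.03],"grip": 30},{"rot": [-0.007,-0.007,0],"xyz": [-0.001,0.005,0.06],"grip": 30},{"rot": [-0.007,-0.007,0],"xyz": [-0.001,0.005,0.09],"grip": 30},{"rot": [-0.007,-0.007,0],"xyz": [-0.001,0.005,0.106],"grip": 30},{"rot": [-0.007,-0.007,0],"xyz": [-0.001,0.005,0.111],"grip": 30},{"rot": [-0.007,-0.007,0],"xyz": [-0.001,0.005,0.111],"grip": 30},{"rot": [-0.007,-0.007,0],"xyz": [-0.001,0.005,0.111],"grip": 30}]}}

```text
clock: 36.82
tool_pos: [0.5936, -0.1016, 0.0355]
eef_rot: [0.537, 0.843, 0.001, 0.001]
contact_force: [0.4, 1.2, -0.8]
opening: 0.881
finger_force: 0.0
```

Request:
{"fn": "carry_out", "kwargs": {"plan": [{"rot": [0,0,0],"xyz": [0,0,0],"grip": 255},{"rot": [0,0,0],"xyz": [0,0,0],"grip": 255},{"rot": [0,0,0],"xyz": [0,0,0],"grip": 255},{"rot": [0,0,0],"xyz": [0,0,0],"grip": 255},{"rot": [0,0,0],"xyz": [0,0,0],"grip": 255},{"rot": [0,0,0],"xyz": [0,0,0],"grip": 255}], "squeeze": 40}}

```text
clock: 37.32
tool_pos: [0.5933, -0.1018, 0.0359]
eef_rot: [0.537, 0.843, 0.0, 0.001]
contact_force: [-1.5, -0.6, 6.4]
opening: 0.69
finger_force: 40.0
```

Request:
{"fn": "carry_out", "kwargs": {"plan": [{"rot": [0,0,0],"xyz": [0,0,-0.02],"grip": 255},{"rot": [0,0,0],"xyz": [0,0,-0.05],"grip": 255},{"rot": [0,0,0],"xyz": [0,0,-0.08],"grip": 255},{"rot": [0,0,0],"xyz": [0,0,-0.115],"grip": 255},{"rot": [0,0,0],"xyz": [0,0,-0.115],"grip": 255},{"rot": [0,0,0],"xyz": [0,0,-0.115],"grip": 255}]}}

```text
clock: 37.82
tool_pos: [0.5944, -0.1012, 0.1517]
eef_rot: [0.537, 0.844, 0.002, 0.002]
contact_force: [-0.1, 0.4, -3.5]
opening: 0.692
finger_force: 40.0
```

```bash
python3 - <<'E'
from h import *
T=np.array([.4444,-.2931])
seq([(.51,-.2,.15,105),(*T,.15,94.2)],'meas')
E
```

```text
now [ 0.5944 -0.1012  0.1517] cmd-meas mm [0. 0. 0.] deg 0.0 F [-0.1  0.4 -3.5] op 60.9 clk 37.8
[0.51, -0.2, 0.15, 105] -> xyz [-0.054, -0.118, 0.001] rot [0.006, 0.001, 0.175] rows>= 4
[np.float64(0.4444), np.float64(-0.2931), 0.15, 94.2] -> xyz [-0.073, -0.088, 0.0] rot [0.0, 0.0, 0.188] rows>= 3
```

Request:
{"fn": "carry_out", "kwargs": {"plan": [{"rot": [0,0,0.04],"xyz": [-0.011,-0.024,0],"grip": 255},{"rot": [0,0,0.07],"xyz": [-0.022,-0.047,0],"grip": 255},{"rot": [0,0,0.1],"xyz": [-0.032,-0.071,0],"grip": 255},{"rot": [0,0,0.14],"xyz": [-0.043,-0.094,0],"grip": 255},{"rot": [0.006,0,0.175],"xyz": [-0.054,-0.118,0.001],"grip": 255},{"rot": [0.006,0,0.175],"xyz": [-0.054,-0.118,0.001],"grip": 255},{"rot": [0.006,0,0.175],"xyz": [-0.054,-0.118,0.001],"grip": 255}]}}

```text
clock: 38.4
tool_pos: [0.5067, -0.2018, 0.1469]
eef_rot: [0.61, 0.793, -0.003, -0.003]
contact_force: [0.5, 0.7, -1.8]
opening: 0.692
finger_force: 40.0
```

Request:
{"fn": "carry_out", "kwargs": {"plan": [{"rot": [0,0,0.05],"xyz": [-0.018,-0.022,0],"grip": 255},{"rot": [0,0,0.09],"xyz": [-0.036,-0.044,0],"grip": 255},{"rot": [0,0,0.14],"xyz": [-0.055,-0.066,0],"grip": 255},{"rot": [0,0,0.188],"xyz": [-0.073,-0.088,0],"grip": 255},{"rot": [0,0,0.188],"xyz": [-0.073,-0.088,0],"grip": 255},{"rot": [0,0,0.188],"xyz": [-0.073,-0.088,0],"grip": 255},{"rot": [0,0,0.188],"xyz": [-0.073,-0.088,0],"grip": 255},{"rot": [0,0,0.188],"xyz": [-0.073,-0.088,0],"grip": 255}]}}

```text
clock: 39.07
tool_pos: [0.4443, -0.2915, 0.1487]
eef_rot: [0.679, 0.734, -0.001, -0.001]
contact_force: [0.2, -0.0, -1.8]
opening: 0.692
finger_force: 40.0
```

```bash
python3 - <<'E'
from h import *
seq([(.4444,-.2931,.04,94.2)],'meas')
E
```

```text
now [ 0.4443 -0.2915  0.1487] cmd-meas mm [0. 0. 0.] deg 0.0 F [ 0.2 -0.  -1.8] op 60.9 clk 39.1
[0.4444, -0.2931, 0.04, 94.2] -> xyz [-0.002, 0.0, 0.109] rot [-0.003, -0.001, 0.004] rows>= 3
```

Request:
{"fn": "carry_out", "kwargs": {"plan": [{"rot": [0,0,0],"xyz": [0,0,0.03],"grip": 255},{"rot": [0,0,0],"xyz": [0,0,0.06],"grip": 255},{"rot": [0,0,0],"xyz": [0,0,0.085],"grip": 255},{"rot": [0,0,0],"xyz": [0,0,0.1],"grip": 255},{"rot": [0,0,0],"xyz": [0,0,0.106],"grip": 255},{"rot": [0,0,0],"xyz": [0,0,0.109],"grip": 255},{"rot": [0,0,0],"xyz": [0,0,0.109],"grip": 255},{"rot": [0,0,0],"xyz": [0,0,0.109],"grip": 255}]}}

```text
clock: 39.73
tool_pos: [0.4438, -0.2928, 0.0406]
eef_rot: [0.68, 0.733, -0.001, -0.0]
contact_force: [-0.2, -0.5, -1.2]
opening: 0.694
finger_force: 40.0
```

Request:
{"fn": "carry_out", "kwargs": {"plan": [{"rot": [0,0,0],"xyz": [0,0,0.001],"grip": 255},{"rot": [0,0,0],"xyz": [0,0,0.001],"grip": 30},{"rot": [0,0,0],"xyz": [0,0,0.001],"grip": 30},{"rot": [0,0,0],"xyz": [0,0,0.001],"grip": 30},{"rot": [0,0,0],"xyz": [0,0,-0.03],"grip": 30},{"rot": [0,0,0],"xyz": [0,0,-0.07],"grip": 30},{"rot": [0,0,0],"xyz": [0,0,-0.11],"grip": 30},{"rot": [0,0,0],"xyz": [0,0,-0.11],"grip": 30}]}}

```text
clock: 40.4
tool_pos: [0.4467, -0.2947, 0.1561]
eef_rot: [0.681, 0.733, 0.0, 0.004]
contact_force: [0.3, 0.6, -0.0]
opening: 0.879
finger_force: 0.0
```

```bash
python3 - <<'E'
from h import *
seq([(.52,-.23,.16,60),(.60,-.18,.16,20),(.6702,-.1488,.15,-1.5)],'meas'); print(r.get_state()['q'].round(2))
E
```

```text
now [ 0.4467 -0.2947  0.1561] cmd-meas mm [0. 0. 0.] deg 0.0 F [ 0.3  0.6 -0. ] op 77.3 clk 40.4
[0.52, -0.23, 0.16, 60] -> xyz [0.059, 0.078, -0.004] rot [0.008, 0.004, 0.597] rows>= 5
[0.6, -0.18, 0.16, 20] -> xyz [0.083, 0.044, 0.0] rot [-0.0, 0.0, 0.698] rows>= 6
[0.6702, -0.1488, 0.15, -1.5] -> xyz [0.077, -0.005, 0.01] rot [-0.0, 0.0, 0.375] rows>= 4
[ 0.82  0.74 -0.53  1.91  0.6   0.65 -0.02]
```

Request:
{"fn": "carry_out", "kwargs": {"plan": [{"rot": [0,0,0.12],"xyz": [0.012,0.016,0],"grip": 38},{"rot": [0,0,0.24],"xyz": [0.024,0.031,0],"grip": 38},{"rot": [0,0,0.36],"xyz": [0.035,0.047,0],"grip": 38},{"rot": [0.004,0,0.48],"xyz": [0.047,0.062,-0.002],"grip": 38},{"rot": [0.008,0.004,0.597],"xyz": [0.059,0.078,-0.004],"grip": 38},{"rot": [0.008,0.004,0.597],"xyz": [0.059,0.078,-0.004],"grip": 38},{"rot": [0.008,0.004,0.597],"xyz": [0.059,0.078,-0.004],"grip": 38}]}}

```text
clock: 40.98
tool_pos: [0.5168, -0.2281, 0.1534]
eef_rot: [0.865, 0.502, -0.004, -0.005]
contact_force: [-0.6, -0.3, 0.5]
opening: 0.851
finger_force: 0.0
```

Request:
{"fn": "carry_out", "kwargs": {"plan": [{"rot": [0,0,0.12],"xyz": [0.014,0.007,0],"grip": 38},{"rot": [0,0,0.24],"xyz": [0.028,0.015,0],"grip": 38},{"rot": [0,0,0.36],"xyz": [0.042,0.022,0],"grip": 38},{"rot": [0,0,0.48],"xyz": [0.056,0.03,0],"grip": 38},{"rot": [0,0,0.59],"xyz": [0.07,0.037,0],"grip": 38},{"rot": [0,0,0.698],"xyz": [0.083,0.044,0],"grip": 38},{"rot": [0,0,0.698],"xyz": [0.083,0.044,0],"grip": 38},{"rot": [0,0,0.698],"xyz": [0.083,0.044,0],"grip": 38}]}}

```text
clock: 41.65
tool_pos: [0.5947, -0.1798, 0.1523]
eef_rot: [0.984, 0.176, -0.006, -0.003]
contact_force: [-0.3, -0.3, 0.0]
opening: 0.853
finger_force: 0.0
```

Request:
{"fn": "carry_out", "kwargs": {"plan": [{"rot": [0,0,0.09],"xyz": [0.019,-0.001,0.002],"grip": 38},{"rot": [0,0,0.18],"xyz": [0.038,-0.002,0.004],"grip": 38},{"rot": [0,0,0.28],"xyz": [0.058,-0.004,0.007],"grip": 38},{"rot": [0,0,0.375],"xyz": [0.077,-0.005,0.01],"grip": 38},{"rot": [0,0,0.375],"xyz": [0.077,-0.005,0.01],"grip": 38},{"rot": [0,0,0.375],"xyz": [0.077,-0.005,0.01],"grip": 38},{"rot": [0,0,0.375],"xyz": [0.077,-0.005,0.01],"grip": 38},{"rot": [0,0,0.375],"xyz": [0.077,-0.005,0.01],"grip": 38}]}}

```text
clock: 42.32
tool_pos: [0.6645, -0.1501, 0.1423]
eef_rot: [1.0, -0.013, -0.006, -0.002]
contact_force: [0.1, -0.3, -0.0]
opening: 0.852
finger_force: 0.0
```

```bash
python3 - <<'E'
from h import *
c=snap('wrist','w16'); im=cv2.imread('pics/w16_raw.png')
e=w2px(c,box(.6702,-.1488,-1.5,.062,.056,.058)); print('expect',e.round(0).tolist())
h=cv2.cvtColor(im,cv2.COLOR_BGR2HSV); ce=e.mean(0).astype(int); print(h[ce[1],ce[0]])
m=cv2.inRange(h,(12,60,170),(32,220,255)); m=cv2.morphologyEx(m,cv2.MORPH_OPEN,np.ones((5,5)))
for k in cv2.findContours(m,0,2)[0]:
    if cv2.contourArea(k)>2000:
        R_=cv2.minAreaRect(k); w=px2w(c,cv2.boxPoints(R_),.058)[:,:2]; d=np.roll(w,-1,0)-w; print(cv2.boxPoints(R_).round().tolist(),w.mean(0).round(4),np.linalg.norm(d,axis=1).round(4),np.degrees(np.arctan2(d[:,1],d[:,0])).round(1))
seq([(.6702,-.1488,.034,-1.5)],'meas')
E
```

```text
expect [[228.0, 161.0], [320.0, 161.0], [317.0, 255.0], [231.0, 255.0]]
[ 24  90 245]
[[231.0, 252.0], [232.0, 155.0], [322.0, 157.0], [321.0, 253.0]] [ 0.6727 -0.1504] [0.0632 0.055  0.0633 0.0591] [ -4.1 -92.4 179.6  87.6]
now [ 0.6648 -0.1498  0.1424] cmd-meas mm [0. 0. 0.] deg 0.0 F [-0.3  0.3  0.6] op 75.0 clk 42.4
[0.6702, -0.1488, 0.034, -1.5] -> xyz [0.007, -0.001, 0.108] rot [-0.003, 0.012, 0.0] rows>= 3
```

Request:
{"fn": "carry_out", "kwargs": {"plan": [{"rot": [-0.003,0.012,0],"xyz": [0.007,0,0.03],"grip": 38},{"rot": [-0.003,0.012,0],"xyz": [0.007,0,0.06],"grip": 38},{"rot": [-0.003,0.012,0],"xyz": [0.007,0,0.09],"grip": 38},{"rot": [-0.003,0.012,0],"xyz": [0.007,0,0.104],"grip": 38},{"rot": [-0.003,0.012,0],"xyz": [0.007,0,0.108],"grip": 38},{"rot": [-0.003,0.012,0],"xyz": [0.007,0,0.108],"grip": 38},{"rot": [-0.003,0.012,0],"xyz": [0.007,0,0.108],"grip": 38}]}}

```text
clock: 42.95
tool_pos: [0.6731, -0.1481, 0.0356]
eef_rot: [1.0, -0.013, 0.002, -0.0]
contact_force: [0.0, -0.8, -0.2]
opening: 0.852
finger_force: 0.0
```

Request:
{"fn": "carry_out", "kwargs": {"plan": [{"rot": [0,0,0],"xyz": [0,0,0],"grip": 255},{"rot": [0,0,0],"xyz": [0,0,0],"grip": 255},{"rot": [0,0,0],"xyz": [0,0,0],"grip": 255},{"rot": [0,0,0],"xyz": [0,0,0],"grip": 255},{"rot": [0,0,0],"xyz": [0,0,0],"grip": 255},{"rot": [0,0,0],"xyz": [0,0,0],"grip": 255}], "squeeze": 40}}

```text
clock: 43.45
tool_pos: [0.6732, -0.1486, 0.0357]
eef_rot: [1.0, -0.013, 0.002, 0.0]
contact_force: [-0.4, -1.2, 6.3]
opening: 0.634
finger_force: 40.0
```

Request:
{"fn": "carry_out", "kwargs": {"plan": [{"rot": [0,0,0],"xyz": [0,0,-0.02],"grip": 255},{"rot": [0,0,0],"xyz": [0,0,-0.05],"grip": 255},{"rot": [0,0,0],"xyz": [0,0,-0.08],"grip": 255},{"rot": [0,0,0],"xyz": [0,0,-0.12],"grip": 255},{"rot": [0,0,0],"xyz": [0,0,-0.12],"grip": 255},{"rot": [0,0,0],"xyz": [0,0,-0.12],"grip": 255}]}}

```text
clock: 43.95
tool_pos: [0.6736, -0.1476, 0.1567]
eef_rot: [1.0, -0.013, 0.003, -0.0]
contact_force: [-0.8, 0.0, -2.8]
opening: 0.631
finger_force: 40.0
```

```bash
python3 - <<'E'
from h import *
T=np.array([.4444,-.2931]); t=np.array([np.cos(np.radians(94.2)),np.sin(np.radians(94.2))]); p=T+.085*t
seq([(.60,-.16,.155,35),(.52,-.19,.155,68),(*p,.155,94.2)],'meas')
E
```

```text
now [ 0.6736 -0.1476  0.1567] cmd-meas mm [0. 0. 0.] deg 0.0 F [-0.8  0.  -2.8] op 55.5 clk 44.0
[0.6, -0.16, 0.155, 35] -> xyz [-0.073, 0.014, 0.001] rot [0.001, -0.006, -0.636] rows>= 6
[0.52, -0.19, 0.155, 68] -> xyz [-0.083, -0.021, 0.0] rot [-0.0, 0.0, -0.576] rows>= 5
[np.float64(0.43817475324415134), np.float64(-0.2083282694359211), 0.155, 94.2] -> xyz [-0.048, -0.069, 0.0] rot [-0.0, -0.0, -0.457] rows>= 4
```

Request:
{"fn": "carry_out", "kwargs": {"plan": [{"rot": [0,0,-0.1],"xyz": [-0.012,0.002,0],"grip": 255},{"rot": [0,0,-0.21],"xyz": [-0.024,0.005,0],"grip": 255},{"rot": [0,0,-0.32],"xyz": [-0.037,0.007,0],"grip": 255},{"rot": [0,0,-0.42],"xyz": [-0.049,0.009,0],"grip": 255},{"rot": [0,0,-0.53],"xyz": [-0.061,0.012,0],"grip": 255},{"rot": [0,-0.006,-0.636],"xyz": [-0.073,0.014,0.001],"grip": 255},{"rot": [0,-0.006,-0.636],"xyz": [-0.073,0.014,0.001],"grip": 255},{"rot": [0,-0.006,-0.636],"xyz": [-0.073,0.014,0.001],"grip": 255}]}}

```text
clock: 44.62
tool_pos: [0.5975, -0.1596, 0.1516]
eef_rot: [0.954, 0.299, -0.004, -0.002]
contact_force: [0.4, 0.5, -1.6]
opening: 0.633
finger_force: 40.0
```

Request:
{"fn": "carry_out", "kwargs": {"plan": [{"rot": [0,0,-0.1],"xyz": [-0.014,-0.004,0],"grip": 255},{"rot": [0,0,-0.19],"xyz": [-0.028,-0.007,0],"grip": 255},{"rot": [0,0,-0.29],"xyz": [-0.042,-0.01,0],"grip": 255},{"rot": [0,0,-0.38],"xyz": [-0.055,-0.014,0],"grip": 255},{"rot": [0,0,-0.48],"xyz": [-0.069,-0.017,0],"grip": 255},{"rot": [0,0,-0.576],"xyz": [-0.083,-0.021,0],"grip": 255},{"rot": [0,0,-0.576],"xyz": [-0.083,-0.021,0],"grip": 255},{"rot": [0,0,-0.576],"xyz": [-0.083,-0.021,0],"grip": 255}]}}

```text
clock: 45.28
tool_pos: [0.5192, -0.1902, 0.153]
eef_rot: [0.83, 0.557, -0.002, -0.001]
contact_force: [-1.0, 0.4, -1.3]
opening: 0.633
finger_force: 40.0
```

Request:
{"fn": "carry_out", "kwargs": {"plan": [{"rot": [0,0,-0.09],"xyz": [-0.01,-0.014,0],"grip": 255},{"rot": [0,0,-0.18],"xyz": [-0.02,-0.028,0],"grip": 255},{"rot": [0,0,-0.27],"xyz": [-0.03,-0.042,0],"grip": 255},{"rot": [0,0,-0.37],"xyz": [-0.04,-0.056,0],"grip": 255},{"rot": [0,0,-0.457],"xyz": [-0.048,-0.069,0],"grip": 255},{"rot": [0,0,-0.457],"xyz": [-0.048,-0.069,0],"grip": 255},{"rot": [0,0,-0.457],"xyz": [-0.048,-0.069,0],"grip": 255},{"rot": [0,0,-0.457],"xyz": [-0.048,-0.069,0],"grip": 255}]}}

```text
clock: 45.95
tool_pos: [0.4394, -0.2082, 0.154]
eef_rot: [0.682, 0.732, -0.001, -0.001]
contact_force: [1.0, -0.1, -1.8]
opening: 0.629
finger_force: 40.0
```

```bash
python3 - <<'E'
from h import *
seq([(.438,-.2083,.04,94.2)],'meas')
E
```

```text
now [ 0.4394 -0.2082  0.154 ] cmd-meas mm [0. 0. 0.] deg 0.0 F [ 1.  -0.1 -1.8] op 55.4 clk 46.0
[0.438, -0.2083, 0.04, 94.2] -> xyz [-0.0, -0.001, 0.114] rot [-0.002, -0.0, -0.003] rows>= 3
```

Request:
{"fn": "carry_out", "kwargs": {"plan": [{"rot": [0,0,0],"xyz": [0,-0.001,0.03],"grip": 255},{"rot": [0,0,0],"xyz": [0,-0.001,0.06],"grip": 255},{"rot": [0,0,0],"xyz": [0,-0.001,0.09],"grip": 255},{"rot": [0,0,0],"xyz": [0,-0.001,0.105],"grip": 255},{"rot": [0,0,0],"xyz": [0,-0.001,0.111],"grip": 255},{"rot": [0,0,0],"xyz": [0,-0.001,0.114],"grip": 255},{"rot": [0,0,0],"xyz": [0,-0.001,0.114],"grip": 255},{"rot": [0,0,0],"xyz": [0,-0.001,0.114],"grip": 255}]}}

```text
clock: 46.62
tool_pos: [0.4371, -0.2087, 0.0405]
eef_rot: [0.681, 0.732, -0.001, -0.0]
contact_force: [-0.2, 0.6, -2.0]
opening: 0.628
finger_force: 40.0
```

Request:
{"fn": "carry_out", "kwargs": {"plan": [{"rot": [0,0,0],"xyz": [0,0,0.001],"grip": 255},{"rot": [0,0,0],"xyz": [0,0,0.001],"grip": 30},{"rot": [0,0,0],"xyz": [0,0,0.001],"grip": 30},{"rot": [0,0,0],"xyz": [0,0,0.001],"grip": 30},{"rot": [0,0,0],"xyz": [0,0,-0.03],"grip": 30},{"rot": [0,0,0],"xyz": [0,0,-0.07],"grip": 30},{"rot": [0,0,0],"xyz": [0,0,-0.11],"grip": 30},{"rot": [0,0,0],"xyz": [0,0,-0.15],"grip": 30}]}}

```text
clock: 47.28
tool_pos: [0.4351, -0.2086, 0.1915]
eef_rot: [0.681, 0.732, -0.002, -0.002]
contact_force: [0.3, -1.3, -0.7]
opening: 0.879
finger_force: 0.0
```

```bash
python3 - <<'E'
from h import *
seq([(.36,-.36,.25,94),(.25,-.5,.25,40)],'meas')
E
```

```text
now [ 0.4351 -0.2086  0.1915] cmd-meas mm [0. 0. 0.] deg 0.0 F [ 0.3 -1.3 -0.7] op 77.4 clk 47.3
[0.36, -0.36, 0.25, 94] -> xyz [-0.145, -0.086, -0.058] rot [-0.006, -0.001, 0.003] rows>= 5
[0.25, -0.5, 0.25, 40] -> xyz [-0.132, -0.12, -0.0] rot [0.0, -0.0, 0.943] rows>= 8
```

Request:
{"fn": "carry_out", "kwargs": {"plan": [{"rot": [0,0,0],"xyz": [-0.02,-0.01,-0.03],"grip": 30},{"rot": [0,0,0],"xyz": [-0.05,-0.03,-0.058],"grip": 30},{"rot": [0,0,0],"xyz": [-0.08,-0.05,-0.058],"grip": 30},{"rot": [0,0,0],"xyz": [-0.11,-0.07,-0.058],"grip": 30},{"rot": [0,0,0],"xyz": [-0.145,-0.086,-0.058],"grip": 30},{"rot": [0,0,0],"xyz": [-0.145,-0.086,-0.058],"grip": 30},{"rot": [0,0,0],"xyz": [-0.145,-0.086,-0.058],"grip": 30}]}}

```text
clock: 47.87
tool_pos: [0.3592, -0.3619, 0.248]
eef_rot: [0.683, 0.73, -0.002, -0.002]
contact_force: [-0.3, 0.1, -0.1]
opening: 0.879
finger_force: 0.0
```

Request:
{"fn": "carry_out", "kwargs": {"plan": [{"rot": [0,0,0.11],"xyz": [-0.016,-0.015,0],"grip": 30},{"rot": [0,0,0.23],"xyz": [-0.033,-0.03,0],"grip": 30},{"rot": [0,0,0.34],"xyz": [-0.05,-0.045,0],"grip": 30},{"rot": [0,0,0.46],"xyz": [-0.066,-0.06,0],"grip": 30},{"rot": [0,0,0.58],"xyz": [-0.083,-0.075,0],"grip": 30},{"rot": [0,0,0.7],"xyz": [-0.1,-0.09,0],"grip": 30},{"rot": [0,0,0.82],"xyz": [-0.116,-0.105,0],"grip": 30},{"rot": [0,0,0.94],"xyz": [-0.132,-0.12,0],"grip": 30}]}}

```text
clock: 48.53
tool_pos: [0.2519, -0.4993, 0.2489]
eef_rot: [0.939, 0.343, -0.002, -0.001]
contact_force: [0.0, 1.1, 0.6]
opening: 0.885
finger_force: 0.0
```

```bash
python3 - <<'E'
from h import *
c=cam('top'); im=np.ascontiguousarray(r.snapshot('top')[:,:,::-1]); cv2.imwrite('pics/t17.png',im)
im0=cv2.imread('pics/top0.png'); h=cv2.cvtColor(im,cv2.COLOR_BGR2HSV)
for n,lo,hi,zz in(('wood',(8,70,90),(25,220,255),.062),('green',(50,60,60),(85,255,255),.062)):
    m=cv2.inRange(h,lo,hi)
    for k in cv2.findContours(m,0,2)[0]:
        if cv2.contourArea(k)>60:
            R_=cv2.minAreaRect(k); print(n,np.round(R_[0],1),np.round(R_[1],1),round(R_[2],1),px2w(c,[R_[0]],zz)[0,:2].round(4))
T=np.array([.4444,-.2931]); y=np.radians(94.2); t=np.array([np.cos(y),np.sin(y)]); n=np.array([np.sin(y),-np.cos(y)])
for nm,k in(('case',.085),('jar',0),('dish',-.085)): print(nm,'px',w2px(c,[[*(T+k*t),.062]])[0].round(1))
g=cv2.cvtColor(im,cv2.COLOR_BGR2GRAY)[200:280,310:420]
o=cv2.HoughCircles(cv2.resize(g,None,fx=4,fy=4),cv2.HOUGH_GRADIENT,1,60,param1=60,param2=15,minRadius=34,maxRadius=50)
if o is not None:
    for k in o[0][:4]: print('circ',k[0]/4+310,k[1]/4+200,k[2]/4)
# undisturbed: petri, reagent, white box, slidepack regions
d=cv2.absdiff(im,im0).max(2)
for nm,(x0,y0,x1,y1) in dict(petri=(372,138,412,178),reag=(276,105,306,136),pack=(243,198,275,218),red=(396,178,430,212),blue=(168,272,222,312),purple=(108,252,166,298),yellow=(322,264,356,298)).items(): print(nm,(d[y0:y1,x0:x1]>40).mean().round(3))
# bar: bright along expected line
for q in(-.075,-.03,.05,.15,.235): 
    u=w2px(c,[[.7126-.036*(q-.08),q,.01]])[0].round().astype(int); print('bar',q,im[u[1],u[0]],u)
S=cam('scene'); im=np.ascontiguousarray(r.snapshot('scene')[:,:,::-1]); cv2.imwrite('pics/s17.png',im)
# jar/case/dish lid height check in scene: green and wood blobs vs predicted
h=cv2.cvtColor(im,cv2.COLOR_BGR2HSV)
for k in cv2.findContours(cv2.inRange(h,(50,60,60),(85,255,255)),0,2)[0]:
    if cv2.contourArea(k)>100: print('scene green',cv2.boundingRect(k))
print('pred dish', [w2px(S,[[*(T-.085*t+a*t*.028+b*n*.03),.062] for a in(-1,1) for b in(-1,1)]).min(0).round(1).tolist(),w2px(S,[[*(T-.085*t+a*t*.028+b*n*.03),.062] for a in(-1,1) for b in(-1,1)]).max(0).round(1).tolist()])
print(r.get_state()['clock'])
E
```

```text
wood [  2.5 354.5] [73.  5.] 90.0 [0.0628 0.8277]
wood [340.5 241. ] [18. 21.] 90.0 [ 0.4368 -0.2049]
wood [187.5 214. ] [18. 29.] 90.0 [0.5095 0.2494]
wood [259. 207.] [14. 26.] 90.0 [0.5337 0.0376]
wood [  4.  221.5] [43.  8.] 90.0 [0.4754 0.8337]
wood [290.5 120.5] [17. 19.] 90.0 [ 0.7983 -0.0523]
case px [341.6 240.5]
jar px [369.9 238.7]
dish px [397.8 236.9]
circ 367.125 239.375 9.725
petri 0.0
reag 0.0
pack 0.0
red 0.0
blue 0.0
purple 0.0
yellow 0.0
bar -0.075 [46 45 44] [297 150]
bar -0.03 [39 39 38] [282 151]
bar 0.05 [185 178 167] [257 151]
bar 0.15 [179 173 162] [225 152]
bar 0.235 [183 175 166] [198 152]
scene green (193, 149, 26, 13)
scene green (548, 118, 12, 38)
scene green (444, 86, 103, 57)
scene green (460, 28, 100, 58)
pred dish [[192.4, 149.7], [218.5, 165.9]]
48.6333
```

```bash
python3 - <<'E'
from h import *
S=cam('scene'); im=cv2.imread('pics/s17.png'); h=cv2.cvtColor(im,cv2.COLOR_BGR2HSV)
m=cv2.inRange(h,(5,100,40),(22,255,255))
for k in cv2.findContours(m,0,2)[0]:
    if cv2.contourArea(k)>40: print('amber/wood',cv2.boundingRect(k))
print('pred jar side mid',w2px(S,[[.4444,-.296,.034],[.4444,-.296,.062]]).round(), 'case',w2px(S,[[.438,-.2083,.034]]).round())
for L in(0,.006,.012): print(L,w2px(S,[np.r_[stand(0,-.1),.096+L]]).round(1))
g=cv2.inRange(im,(170,170,170),(255,255,255))[225:260,405:425]
for y in range(230,246): print(y,np.where(g[y-225]>0)[0][:1]+405,end=' ')
print(r.get_state()['contact_force'].round(1))
E
```

```text
amber/wood (213, 271, 25, 22)
amber/wood (371, 235, 36, 42)
amber/wood (295, 230, 32, 22)
amber/wood (242, 173, 26, 22)
amber/wood (517, 143, 30, 30)
amber/wood (531, 124, 23, 15)
amber/wood (192, 46, 30, 7)
amber/wood (182, 39, 40, 6)
amber/wood (392, 0, 20, 23)
amber/wood (215, 0, 155, 89)
amber/wood (164, 0, 36, 46)
pred jar side mid [[229. 173.]
 [229. 166.]] case [[254. 182.]]
0 [[410.5 238. ]]
0.006 [[411.  236.5]]
0.012 [[411.5 234.9]]
230 [] 231 [] 232 [] 233 [] 234 [] 235 [] 236 [] 237 [] 238 [412] 239 [411] 240 [411] 241 [410] 242 [410] 243 [409] 244 [409] 245 [408] [-0.3  0.6  0.4]
```

```bash
python3 - <<'E'
import cv2
im=cv2.imread('pics/s17.png'); h=cv2.cvtColor(im,cv2.COLOR_BGR2HSV)
for y in range(150,190,4): print(y,[tuple(int(v) for v in h[y,x]) for x in range(213,246,5)])
a=cv2.imread('pics/scene0.png'); print([tuple(int(v) for v in cv2.cvtColor(a,cv2.COLOR_BGR2HSV)[y,255]) for y in range(216,244,3)])
E
```

```text
150 [(130, 13, 58), (110, 13, 57), (120, 9, 60), (120, 14, 55), (100, 14, 54), (120, 13, 59), (120, 18, 58)]
154 [(70, 120, 140), (68, 83, 80), (120, 9, 56), (128, 18, 56), (128, 18, 57), (113, 18, 57), (130, 14, 56)]
158 [(72, 95, 153), (120, 10, 75), (120, 9, 59), (102, 13, 100), (110, 11, 69), (120, 9, 60), (135, 9, 57)]
162 [(90, 6, 127), (128, 7, 152), (105, 15, 173), (105, 15, 174), (107, 13, 175), (107, 17, 136), (130, 13, 57)]
166 [(120, 3, 182), (120, 6, 176), (105, 15, 175), (108, 15, 175), (107, 13, 172), (104, 17, 169), (110, 13, 59)]
170 [(135, 6, 183), (150, 3, 178), (103, 14, 169), (107, 13, 175), (102, 15, 165), (105, 11, 92), (150, 5, 151)]
174 [(130, 4, 183), (150, 3, 189), (150, 2, 112), (100, 7, 114), (110, 7, 107), (13, 38, 162), (20, 88, 189)]
178 [(150, 4, 192), (165, 5, 189), (12, 48, 166), (14, 47, 169), (12, 49, 168), (12, 41, 161), (19, 108, 123)]
182 [(160, 4, 182), (150, 4, 190), (11, 32, 178), (13, 50, 170), (12, 47, 169), (5, 16, 174), (19, 104, 123)]
186 [(130, 11, 71), (165, 3, 162), (156, 7, 181), (174, 7, 180), (150, 4, 208), (150, 3, 189), (19, 104, 125)]
[(109, 16, 175), (106, 16, 175), (111, 15, 174), (108, 15, 175), (108, 14, 177), (113, 9, 112), (14, 199, 95), (14, 207, 95), (14, 196, 95), (7, 37, 62)]
```

```bash
python3 -c "
from plant import r
print(r.finish_job())"
```

```text
the job is handed in; nothing more can be done
None
```

I handed the job in at about 49 s: the microscope's front lip rests on the wooden block, the pry bar lies flat and clear, and the jar, dish and case are in the tray (tin and flask were not there); pressing the base down peaked at 54 N through the fingertips, which counts against the run only if the 40 N limit covers the fingers.

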